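Picture blocks: unload the press, balance the blocks on drying domes, load the next

ROBOT

A 7-joint arm with a two-finger parallel gripper is mounted at the origin on the work surface. World frame = base frame: x ahead of the robot, y to its left, z up, the work surface at z = 0. Lengths are in m, angles in rad, forces in N, time in s.
With the tool pointing down it reaches from about 0.425 to 0.925 m from the base axis. Payload 6.8 kg.
Tool frame: the origin (TCP) lies between the finger pads; the fingertips stand 11 mm ahead of it and the grasp point (between the pads) lies 8 mm behind it; z points along the fingers, y is the line along which they close (so a half turn about z gives the same grasp; the last joint's range is limited). The gripper opens to 85 mm and grips with 20 to 120 N. Pads are 22 mm wide; open, the fingers measure 114 mm over their backs; the gripper's body (76 mm by 85 mm) begins 54 mm behind the grasp point. The pads swing forward as they close: fully open they stand 13 mm farther back than shut.
Start: joints at [-1.209, 0.477, 0.022, 1.555, -0.011, 1.109, -0.083], TCP at [0.306, 0.602, 0.242] pointing down, gripper open.
Joint ranges: [-2.96, 2.96], [-0.34, 2.1], [-1.41, 1.46], [0.24, 2.44], [-1.37, 4.51], [0.17, 1.92], [-2.96, 2.96]. Speed limits (rad/s): [2.39, 2.39, 3.14, 3.14, 3.14, 3.14, 3.14].

INTERFACE

Orientations are given as a rotation vector (axis times angle).
In Python, from bench import r gives the robot as it stands.
- The arm moves only by the tool send_rows, never from a script. Its argument "deltas" is a list of rows, each an object of numbers: "dx", "dy", "dz": the shift along the world's x, y, z in mm; "rx", "ry", "rz": the turn, a rotation vector about the world's x, y, z in degrees. A call has 1 to 5 rows; each row is the pose to reach, as a shift and turn from the pose commanded when the call began; what a row does not reach only later rows make up. A row lasts 1/12 s, in which the tool goes at most 41.7 mm and 7.16 degrees, less where a joint would pass 70% of its speed; a pose out of reach is approached as far as the arm can. A call with a gripper value outside its range is refused whole. "jaw" is the finger opening in mm, from 0 to 85.4, set as the call begins (left out, the last holds). The fingers move at their own pace and stop on an object; "newtons" is the grip in N (left out, the last holds). Time passes only in rows, so rows that repeat a pose let the fingers close. It gives the time, the measured TCP pose, the force, the opening and the grip force at its end, in the units of the state.
- r.get_obs(): the state, without advancing time (a new reading comes with each control period).
- r.grab_frame(name): name is "scene" or "top" or "wrist"; returns a dict with "frame" (420x560x3 uint8, blue, green, red), "z_map" (420x560 float32, m along the optical axis (not along the pixel's ray), 0 where there is no reading), "vertical_fov" (degrees; the focal length in pixels is half the picture's height over the tangent of half this angle, whatever the lens; pixels are square), "cx", "cy" (the principal point, pixels), "xyz" and "orientation" of the camera in the world. Camera axes: x right, y down, z forward; pixel columns grow to the right and rows downward; lengths in m; the calibration is good to about 2 mm. A picture is of the moment at which its call begins.
- r.hand_in(): hands the job in; it is judged then, once.
The state is a dict: "clock": time; "joints": joint angles; "qvel": joint speeds; "tau": joint torques, N m; "tcp_pos": TCP position; "orientation": TCP orientation; "contact_force": force on the tool from outside, world axes, zero at the start; "moment": the same for the moment, N m; "grip_width": finger opening in m; "gripper_force": force on a finger pad.
Only numpy, scipy, OpenCV 4.12 (cv2) and the standard library are available. Lean on these libraries where they do the work, as an engineer would, in place of code of your own. Each camera call takes 0.05 s, during which the arm holds its last target. There are 200 camera calls.

TASK

Lift the red-handled sprung arm of the press until it stays open by itself, take out the pale picture block, and balance it and every other pale picture block on the desk, picture up and practically level, each centred on a blue domed stand of its own. Once the press is empty, lay the dark walnut block picture up on its seat between the lugs, lengthwise under the arm, and lower the arm until its foot presses on the block. Leave everything else on the desk where it is.

Things in the scene. Friction and masses are not known exactly. Their poses are not given: they have to be found in the camera images.
- pressed_centre (a point): pale wood picture block 110 x 56 x 24 mm, about 0.1 kg, with a flat printed picture on its top face; the point is at its centre, half-way up; x along its 110 mm length, y across its 56 mm width, z out of the picture face. It starts in the press, under the clamp's foot
- pale1_centre (a point): pale wood picture block 110 x 56 x 24 mm, about 0.1 kg, with a flat printed picture on its top face; the point is at its centre, half-way up; x along its 110 mm length, y across its 56 mm width, z out of the picture face. It starts lying on the desk, picture up, and may be absent
- pale2_centre (a point): pale wood picture block 110 x 56 x 24 mm, about 0.1 kg, with a flat printed picture on its top face; the point is at its centre, half-way up; x along its 110 mm length, y across its 56 mm width, z out of the picture face. It starts lying on the desk, picture up, and may be absent
- pale3_centre (a point): pale wood picture block 110 x 56 x 24 mm, about 0.1 kg, with a flat printed picture on its top face; the point is at its centre, half-way up; x along its 110 mm length, y across its 56 mm width, z out of the picture face. It starts lying on the desk, picture up, and may be absent
- dark_centre (a point): dark walnut picture block 110 x 56 x 24 mm, about 0.1 kg, with a flat printed picture on its top face; the point is at its centre, half-way up; x along its 110 mm length, y across its 56 mm width, z out of the picture face. It starts lying on the desk, picture up; it is the next one for the press
- stand1_top (a point): blue domed drying stand 1, fixed to the desk: a smooth spherical cap 40 mm high, of 60 mm sphere radius (about 113 mm across at the desk); the point is the crown of the dome. A level block balanced on it has its centre 12 mm above this point
- stand2_top (a point): blue domed drying stand 2, fixed to the desk: a smooth spherical cap 40 mm high, of 60 mm sphere radius (about 113 mm across at the desk); the point is the crown of the dome. A level block balanced on it has its centre 12 mm above this point
- stand3_top (a point): blue domed drying stand 3, fixed to the desk: a smooth spherical cap 40 mm high, of 60 mm sphere radius (about 113 mm across at the desk); the point is the crown of the dome. A level block balanced on it has its centre 12 mm above this point
- stand4_top (a point): blue domed drying stand 4, fixed to the desk: a smooth spherical cap 40 mm high, of 60 mm sphere radius (about 113 mm across at the desk); the point is the crown of the dome. A level block balanced on it has its centre 12 mm above this point
- press_seat (a point): where the centre of a block in the press must lie: on a grey seat rib 100 x 40 mm whose top is 30 mm above the desk (centre 42 mm above the desk); the block overhangs the rib 8 mm on each long side, so it can be gripped by its long sides. x runs along the block's length towards the hinge, z up. Either end of the block may face the hinge
- press: the press, fixed to the desk: dark steel base 190 x 120 x 10 mm; four aluminium lugs (at x = +-40, y = +-36 mm, 10 mm in x, 8 mm in y, tops 40 mm above the desk) leave 4 mm beside the block on each side; a stop of the same height leaves 4 mm at its +x end. Origin on the desk under press_seat, same axes
- clamp_hinge (a point): axis of the clamp arm, between two steel posts 80 mm high: 85 mm from press_seat along its x and 24 mm above it; the axis runs along press_seat's y
- clamp_handle (a point): middle of the red handle at the end of the steel clamp arm, 170 mm from the hinge; the handle is 55 mm along the arm, 24 mm wide (across the arm, along press_seat's y) and 20 mm high, and can be pinched by its 24 mm sides from above at any arm angle. x along the arm towards the hinge
- clamp (a joint): clamp arm angle, rad: 0 = level, its rubber foot on a block; grows as the handle is lifted up and over towards the hinge; 1.57 upright, stop at 1.75 (handle 233 mm above the desk). Sprung over-centre: below about 1.0 it pulls shut (2 to 3 N at the handle when shut), beyond about 1.1 it springs open to 1.75 and stays. Shuts to -0.1 on an empty seat
- mug: white mug, 80 mm across, 95 mm high; a bystander; origin at the centre of its underside
- glue: white glue bottle with orange cap, 52 mm across, 130 mm high; a bystander; origin at the centre of its underside
- tape: yellow tape roll lying flat, 76 mm across, 22 mm high; a bystander; origin at the centre of its underside
- brush: brush lying on the desk; a bystander; origin at the centre of its underside
- penpot: dark steel pen pot, 76 mm across, 100 mm high; a bystander; origin at the centre of its underside
- sander: cork sanding block 100 x 55 x 30 mm; a bystander; origin at the centre of its underside
There are look-alikes about, which are no part of the job. Several things have the shape of the press; the one meant has the colours described above.

How it is judged:
On the way, in this order (a step that is already met when the one before it is completed fails the run):
1. the clamp arm stands open by itself, let go (value of joint clamp above 1.4 rad and contact force between the fingers and clamp below 0.2 N), for 0.3 s.
2. the pressed pale block is out of the press (distance between pressed_centre and press_seat above 0.12 m), for 0.2 s.
3. the dark block lies in the seat with the clamp's foot pressing on it (horizontal distance between dark_centre and press_seat below 0.012 m and z of dark_centre in the frame of press_seat between -0.004 and 0.004 m and angle between dark_centre's own z axis and vertical below 0.08 rad and angle between the x axis of dark_centre and the x axis of press_seat, either way round below 0.2 rad and value of joint clamp between -0.05 and 0.06 rad and contact force between clamp and dark above 1 N), for 0.3 s.
At the end, for the whole second after the job is handed in: Each pale block rests on its own stand: centre within 16 mm of the crown seen from above, 45-60 mm up, picture up, within 0.21 rad of level. The dark block is on the seat, within 12 mm (4 mm in height) and 0.2 rad, picture up, clamp joint -0.05 to 0.06, foot pressing over 1 N. All at rest (all of step 3 and (horizontal distance between pressed_centre and stand1_top below 0.016 m or horizontal distance between pressed_centre and stand2_top below 0.016 m or horizontal distance between pressed_centre and stand3_top below 0.016 m or horizontal distance between pressed_centre and stand4_top below 0.016 m) and height (world z) of pressed_centre between 0.045 and 0.06 m and angle between each of pressed_centre, pale1_centre, pale2_centre, pale3_centre's own z axis and vertical below 0.21 rad and linear speed of each of pressed, pale1, pale2, pale3, dark below 0.02 m/s and angular speed of each of pressed, pale1, pale2, pale3 below 0.25 rad/s and (horizontal distance between pale1_centre and stand1_top below 0.016 m or horizontal distance between pale1_centre and stand2_top below 0.016 m or horizontal distance between pale1_centre and stand3_top below 0.016 m or horizontal distance between pale1_centre and stand4_top below 0.016 m) and height (world z) of pale1_centre between 0.045 and 0.06 m and (horizontal distance between pale2_centre and stand1_top below 0.016 m or horizontal distance between pale2_centre and stand2_top below 0.016 m or horizontal distance between pale2_centre and stand3_top below 0.016 m or horizontal distance between pale2_centre and stand4_top below 0.016 m) and height (world z) of pale2_centre between 0.045 and 0.06 m and (horizontal distance between pale3_centre and stand1_top below 0.016 m or horizontal distance between pale3_centre and stand2_top below 0.016 m or horizontal distance between pale3_centre and stand3_top below 0.016 m or horizontal distance between pale3_centre and stand4_top below 0.016 m) and height (world z) of pale3_centre between 0.045 and 0.06 m); the robot touches nothing.
It fails at once if a bystander is pushed more than 50 mm from its place or knocked over (distance of any of mug, glue, tape, brush, penpot, sander from where it was at the start of the episode above 0.05 m or angle between any of mug, glue, tape, brush, penpot, sander's own z axis and vertical above 0.8 rad).
Of pale1, pale2, pale3 only 1 to 3 are there at a start; the rules pass over those that are not, and their reading is None.
At some moment in a run one of pale1, pale2, pale3, dark may be knocked a few centimetres aside while the robot is not near it.
Once in a run the grip may slacken for a moment while it holds something.
It also fails if it takes over 210 s, if anything falls off the work surface, if the arm or the gripper's body presses on something with over 40 N, if the wrist force passes 120 N, or if a joint passes its speed limit or range.

## Working session

There is one attempt and no reset: what is moved stays moved. The work goes in short steps, Python scripts to look and compute and a tool call to move; the robot and the scene stay as the last step left them, time stands still between calls to the robot, and variables do not carry over. Pictures are saved under pics/ and viewed, at most 14 in all, crops included, and the job is handed in when it is done.

Besides the shell and the picture viewer there is one more tool, called as name([rows], argument=value, ...), one row to a line, values as JSON. send_rows: Moves the arm, as the interface text tells. Its arguments: {"type":"object","properties":{"deltas":{"type":"array","items":{"type":"object","properties":{"dx":{"type":"number"},"dy":{"type":"number"},"dz":{"type":"number"},"rx":{"type":"number"},"ry":{"type":"number"},"rz":{"type":"number"}}}},"jaw":{"type":"number"},"newtons":{"type":"number"}},"required":["deltas"]}

```bash
mkdir -p pics; ls; cat > h.py <<'E'
import numpy as np, cv2
from bench import r
from scipy.spatial.transform import Rotation as R
def cam(n):
    d=r.grab_frame(n); d['n']=n
    f=d['frame'].shape[0]/2/np.tan(np.radians(d['vertical_fov'])/2); d['f']=f
    o=np.array(d['orientation']); d['R']=R.from_rotvec(o).as_matrix() if o.shape==(3,) else o
    return d
def pts(d):
    h,w=d['z_map'].shape; u,v=np.meshgrid(np.arange(w),np.arange(h)); z=d['z_map']
    c=np.stack([(u-d['cx'])/d['f']*z,(v-d['cy'])/d['f']*z,z],-1)
    return c@d['R'].T+np.array(d['xyz'])
def ray(d,u,v,z):
    q=d['R']@np.array([(u-d['cx'])/d['f'],(v-d['cy'])/d['f'],1]); p=np.array(d['xyz']); return p+q*(z-p[2])/q[2]
E
python3 - <<'E'
from h import *
import pickle
for n in ['scene','top']:
    d=cam(n); cv2.imwrite(f'pics/{n}0.png',cv2.resize(d['frame'],(784,588))); pickle.dump(d,open(n+'0.pkl','wb'))
    print(n,d['xyz'],d['orientation'],d['vertical_fov'],d['cx'],d['cy'],(d['z_map']>0).mean())
print(r.get_obs())
E
```

```text
pics
scene [ 1.349392   -0.12580591  1.01035953] [-1.88863958 -1.59578008  0.6454152 ] 51.212955946795816 279.6753600408255 222.58950090146558 0.995829081632653
top [0.30123237 0.01324241 1.64369488] [-2.17218999  2.16125542 -0.09246342] 42.76633797181413 282.8671195248573 207.6008402935607 0.9959608843537415
{'clock': 0.1, 'joints': array([-1.2091283 ,  0.47771381,  0.02236198,  1.55637671, -0.01148026,
        1.10929896, -0.08311543]), 'qvel': array([ 5.48469415e-05, -1.43961693e-03,  1.92281296e-04, -2.86533134e-03,
       -8.34429286e-04,  1.93825823e-03,  3.07406062e-04]), 'tau': array([ 4.70986037e-03, -5.97752559e+01,  1.61389042e+00, -2.81952864e+01,
        1.28735224e-02,  5.09095189e-03, -7.20735045e-06]), 'tcp_pos': array([0.30534496, 0.60139551, 0.24141555]), 'orientation': array([-7.31092826e-01, -3.05509011e+00,  2.59259487e-03]), 'contact_force': array([-0.09665118, -0.14378472, -1.54856641]), 'moment': array([-0.04535828, -0.01261531, -0.00693309]), 'gripper_force': 0.0, 'grip_width': 0.08545408331121013}
```

View pics/top0.png

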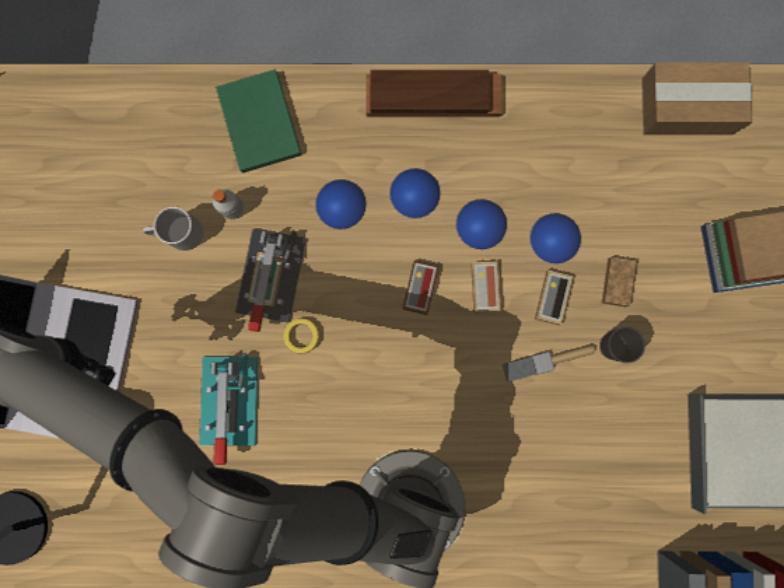

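View pics/scene0.png

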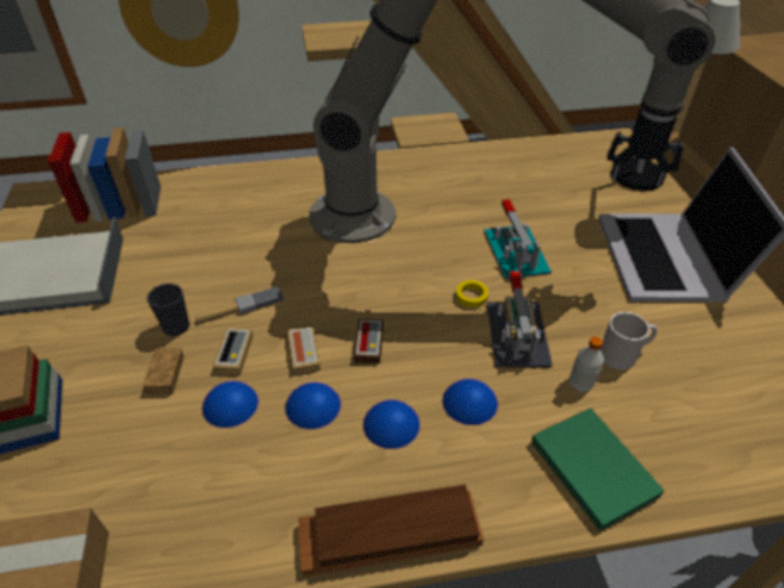

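The top view (784 px wide) shows the real press at (270,275) with its red handle at (256,318), and a teal look-alike at (230,400). The dark block is at (423,286) and the pale blocks at (487,286) and (554,296). The domes are at (341,204), (415,193), (482,224) and (555,238).

```bash
cat >> h.py <<'E'
def domes(d):
    P=pts(d); hsv=cv2.cvtColor(d['frame'],cv2.COLOR_BGR2HSV)
    m=cv2.inRange(hsv,(105,150,40),(130,255,255)); n,l,s,c=cv2.connectedComponentsWithStats(m); out=[]
    for i in range(1,n):
        if s[i,4]<300: continue
        q=P[l==i]; q=q[(q[:,2]>.008)&(q[:,2]<.05)]
        if len(q)<200: continue
        # sphere centre with radius 60 mm known height -0.02
        A=np.c_[2*q[:,:2],np.ones(len(q))]; b=(q[:,:2]**2).sum(1)+(q[:,2]+.02)**2
        x=np.linalg.lstsq(A,b,rcond=None)[0]; out.append((x[:2].round(4),round(np.sqrt(x[2]+x[:2]@x[:2]),4),q[:,2].max().round(4)))
    return out
def blocks(d,lo=.014,hi=.032,box=(.3,.75,-.45,.35)):
    P=pts(d); m=((P[...,2]>lo)&(P[...,2]<hi)&(P[...,0]>box[0])&(P[...,0]<box[1])&(P[...,1]>box[2])&(P[...,1]<box[3])).astype(np.uint8)
    n,l,s,c=cv2.connectedComponentsWithStats(m); out=[]
    for i in range(1,n):
        if s[i,4]<150: continue
        q=P[l==i]; zz=np.median(q[:,2]); 
        (cx,cy),(w,h),a=cv2.minAreaRect((q[:,:2]*1000).astype(np.float32))
        if w<h: w,h,a=h,w,a+90
        col=np.median(d['frame'][l==i],0)
        out.append((round(cx,1),round(cy,1),round(w),round(h),'yaw',round((a+90)%180-90,1),'z',round(zz*1e3,1),'bgr',col))
    return out
E
python3 - <<'E'
from h import *
import pickle
for n in ['top','scene']:
    d=pickle.load(open(n+'0.pkl','rb')); print(n)
    for x in domes(d): print(' D',x)
    for x in blocks(d): print(' B',x)
    P=pts(d); hsv=cv2.cvtColor(d['frame'],cv2.COLOR_BGR2HSV)
    m=cv2.inRange(hsv,(0,180,80),(5,255,255)); k,l,s,c=cv2.connectedComponentsWithStats(m)
    for i in range(1,k):
        if s[i,4]>40 : q=P[l==i]; print(' R',s[i,4],q.mean(0).round(4),q.min(0).round(3),q.max(0).round(3))
d=pickle.load(open('top0.pkl','rb'));P=pts(d)
q=P[250:290,330:400]; print('desk z',np.median(P[330:400,60:100,2]),np.percentile(q[...,2],[5,50,95]))
cv2.imwrite('pics/press.png',cv2.resize(d['frame'][150:245,155:235],(640,760))[:600] if 0 else cv2.resize(d['frame'][155:245,155:235],(528,594),interpolation=cv2.INTER_CUBIC))
E
```

```text
top
 D (array([ 0.6793, -0.0065]), np.float64(0.0601), np.float64(0.049))
 D (array([0.654 , 0.1581]), np.float64(0.0603), np.float64(0.0472))
 D (array([ 0.6099, -0.1544]), np.float64(0.0602), np.float64(0.05))
 D (array([ 0.5788, -0.3163]), np.float64(0.0598), np.float64(0.0488))
 B (678.3, -7.7, 101, 98, 'yaw', 23.9, 'z', np.float64(23.6), 'bgr', array([119.,  63.,  44.]))
 B (652.5, 159.1, 100, 99, 'yaw', 0.2, 'z', np.float64(23.5), 'bgr', array([117.,  63.,  45.]))
 B (609.2, -153.4, 99, 99, 'yaw', -52.9, 'z', np.float64(23.9), 'bgr', array([122.,  66.,  47.]))
 B (579.1, -317.4, 99, 98, 'yaw', 0.8, 'z', np.float64(23.9), 'bgr', array([122.,  66.,  48.]))
 B (481.9, -438.6, 98, 34, 'yaw', -9.0, 'z', np.float64(28.0), 'bgr', array([ 71., 101., 127.]))
 B (467.0, -19.5, 110, 56, 'yaw', -12.9, 'z', np.float64(24.9), 'bgr', array([ 57.,  66., 103.]))
 B (468.9, -161.6, 110, 56, 'yaw', 2.9, 'z', np.float64(24.5), 'bgr', array([115.5, 146. , 157. ]))
 B (446.9, -309.2, 111, 57, 'yaw', -14.4, 'z', np.float64(24.7), 'bgr', array([101. , 108. , 112.5]))
 B (360.9, 238.7, 74, 73, 'yaw', 4
[... 938 characters left out ...]
w', -14.0, 'z', np.float64(23.3), 'bgr', array([ 87. , 102. , 109.5]))
 B (484.5, -440.7, 104, 31, 'yaw', -8.9, 'z', np.float64(27.9), 'bgr', array([ 52.,  91., 120.]))
 B (655.6, 152.0, 98, 93, 'yaw', 36.4, 'z', np.float64(23.9), 'bgr', array([112.,  51.,  11.]))
 B (582.9, -319.6, 97, 95, 'yaw', -78.7, 'z', np.float64(23.8), 'bgr', array([120.,  56.,  13.]))
 B (614.7, -159.2, 95, 92, 'yaw', 84.3, 'z', np.float64(23.8), 'bgr', array([119.,  55.,  12.]))
 B (681.9, -11.2, 97, 96, 'yaw', 65.9, 'z', np.float64(23.6), 'bgr', array([115.,  53.,  12.]))
 R 148 [-0.1418 -0.7152  0.1939] [-0.223 -0.736  0.183] [ 1.349 -0.126  1.01 ]
desk z 0.002102652445548747 [-0.00559441  0.00146535  0.02127123]
```

View pics/press.png

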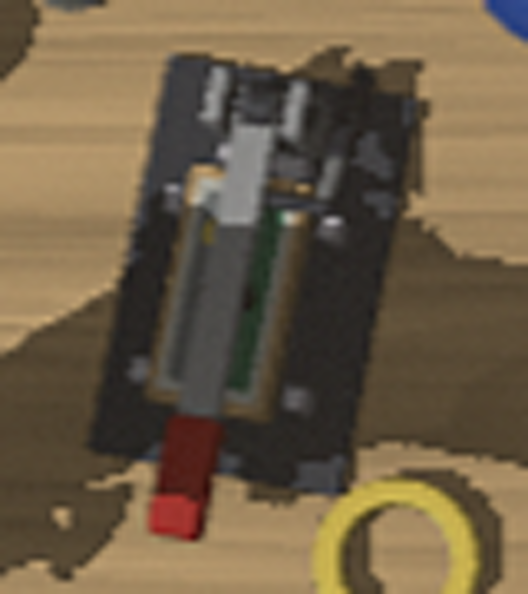

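```bash
cat >> h.py <<'E'
def press(d,c=(.47,.31),arm=True):
    P=pts(d); near=(np.abs(P[...,0]-c[0])<.17)&(np.abs(P[...,1]-c[1])<.12); Z=P[...,2]
    def rect(lo,hi,mask=None,minn=20):
        m=near&(Z>lo)&(Z<hi)
        if mask is not None: m&=mask
        n,l,s,cc=cv2.connectedComponentsWithStats(m.astype(np.uint8)); o=[]
        for i in range(1,n):
            if s[i,4]<minn: continue
            q=P[l==i]; (x,y),(w,h),a=cv2.minAreaRect((q[:,:2]*1e3).astype(np.float32))
            if w<h: w,h,a=h,w,a+90
            o.append((s[i,4],round(x,1),round(y,1),round(w),round(h),round((a+90)%180-90,1),round(np.median(q[:,2])*1e3,1)))
        return sorted(o)[::-1][:5]
    hsv=cv2.cvtColor(d['frame'],cv2.COLOR_BGR2HSV); red=(((hsv[...,0]<6)|(hsv[...,0]>174))&(hsv[...,1]>170)&(hsv[...,2]>40))
    print('base',rect(.005,.017)); print('full',rect(.005,.2)[:1]); print('blk',rect(.046,.06)[:3]); print('arm>62',rect(.062,.2)[:3]); print('red',rect(.03,.3,red)[:2])
E
python3 - <<'E'
from h import *
import pickle
for n in ['top','scene']:
    d=pickle.load(open(n+'0.pkl','rb')); print(n); press(d)
E
```

```text
top
base [(np.int32(659), 481.4, 270.7, 201, 59, -16.4, np.float64(10.8)), (np.int32(433), 504.5, 359.2, 196, 50, -9.0, np.float64(10.7)), (np.int32(80), 309.7, 399.5, 60, 18, 85.0, np.float64(10.5)), (np.int32(34), 308.1, 345.0, 21, 15, -85.3, np.float64(10.3)), (np.int32(24), 626.4, 199.4, 33, 10, 26.9, np.float64(8.6))]
full [(np.int32(2807), 457.9, 298.8, 296, 177, 7.8, np.float64(21.9))]
blk [(np.int32(196), 470.0, 295.7, 95, 20, -10.2, np.float64(55.0)), (np.int32(170), 483.9, 333.0, 110, 17, -9.7, np.float64(54.5)), (np.int32(24), 548.8, 262.3, 27, 11, -17.0, np.float64(52.6))]
arm>62 [(np.int32(627), 470.9, 300.8, 210, 64, -5.7, np.float64(73.4)), (np.int32(155), 628.2, 396.6, 48, 23, 89.1, np.float64(91.1))]
red [(np.int32(125), 394.6, 325.4, 52, 21, -9.3, np.float64(76.2))]
scene
base [(np.int32(968), 474.2, 274.2, 222, 191, -10.0, np.float64(9.5)), (np.int32(64), 308.8, 398.8, 60, 17, -88.3, np.float64(9.5)), (np.int32(45), 342.0, 242.4, 50, 25, 68.0, np.float64(11.0))]
full [(np.int32(2432), 429.7, 286.0, 325, 209, -15.3, np.float64(21.1))]
blk [(np.int32(133), 461.8, 294.1, 80, 21, -10.2, np.float64(54.2)), (np.int32(114), 486.9, 329.7, 109, 15, -10.3, np.float64(54.2)), (np.int32(64), 532.4, 269.0, 54, 19, -41.9, np.float64(53.1))]
arm>62 [(np.int32(491), 471.8, 297.6, 214, 62, -5.3, np.float64(72.1)), (np.int32(28), 633.4, 378.6, 17, 12, -86.8, np.float64(86.8))]
red [(np.int32(73), 396.5, 320.1, 49, 23, -18.7, np.float64(74.8))]
```

The crop shows the pressed block (green picture) under the arm. The arm runs up to the hinge at the top right, with the handle at the bottom left. That puts the press at a yaw of about -10° and its seat at about (480,310) mm. I'm moving above it for a look with the wrist camera.

send_rows([
  {"dx": 22, "dy": -34, "rz": 4},
  {"dx": 44, "dy": -68, "rz": 8},
  {"dx": 66, "dy": -102, "rz": 13},
  {"dx": 88, "dy": -136, "rz": 17},
  {"dx": 100, "dy": -160, "rz": 17},
])

```text
$.deltas[0]: bad value
```

send_rows([
  {"dx": 8, "dy": -40},
  {"dx": 14, "dy": -78},
  {"dx": 18, "dy": -114},
  {"dx": 20, "dy": -125},
  {"dx": 20, "dy": -125},
])

```text
$.deltas[0]: bad value
```

```bash
python3 - <<'E'
from h import *
import pickle
o=r.get_obs(); print(o['clock'],o['tcp_pos'],R.from_rotvec(o['orientation']).as_matrix().round(3).tolist(),o['contact_force'])
d=cam('wrist'); pickle.dump(d,open('w1.pkl','wb')); print(d['xyz'],d['R'].round(3).tolist(),d['vertical_fov']); press(d)
cv2.imwrite('pics/w1.png',d['frame'])
E
```

```text
0.1 [0.30534496 0.60139551 0.24141555] [[-0.892, 0.453, -0.001], [0.453, 0.892, -0.002], [-0.0, -0.002, -1.0]] [-0.09665118 -0.14378472 -1.54856641]
[0.23151362 0.63971018 0.3726467 ] [[0.454, 0.843, 0.288], [0.891, -0.43, -0.147], [-0.0, 0.323, -0.946]] 63.760903299680436
base [(np.int32(1124), 493.0, 354.6, 113, 30, -9.9, np.float64(9.5)), (np.int32(461), 353.6, 259.4, 74, 31, 20.4, np.float64(10.9)), (np.int32(326), 308.3, 404.7, 51, 16, -89.3, np.float64(9.5)), (np.int32(164), 351.7, 216.2, 33, 8, -22.5, np.float64(10.9))]
full [(np.int32(1703), 365.9, 266.8, 131, 57, 62.5, np.float64(20.2))]
blk [(np.int32(27), 302.3, 413.6, 4, 1, -20.4, np.float64(53.6))]
arm>62 [(np.int32(67), 369.3, 329.0, 18, 1, 81.4, np.float64(67.2)), (np.int32(67), 301.8, 410.9, 8, 4, 89.1, np.float64(76.0)), (np.int32(59), 302.0, 375.5, 8, 3, -85.0, np.float64(76.7))]
red [(np.int32(71), 369.3, 329.4, 16, 1, 81.4, np.float64(65.8))]
```

View pics/w1.png

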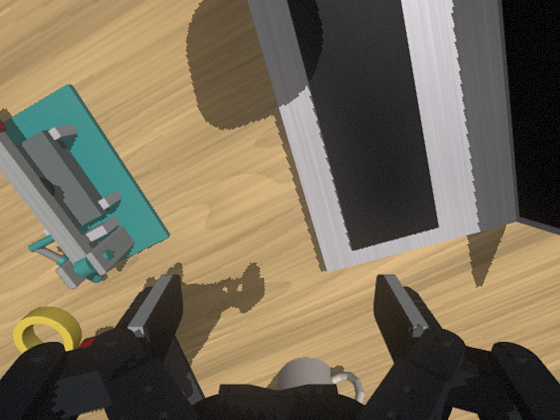

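Row 0 was refused because every field has to be present. The wrist picture shows the laptop, the teal look-alike on the left and the two fingers at the bottom. Moving now.

send_rows([
  {"dx": 22, "dy": -34, "dz": 0, "rx": 0, "ry": 0, "rz": 4},
  {"dx": 44, "dy": -68, "dz": 0, "rx": 0, "ry": 0, "rz": 8},
  {"dx": 66, "dy": -102, "dz": 0, "rx": 0, "ry": 0, "rz": 13},
  {"dx": 88, "dy": -136, "dz": 0, "rx": 0, "ry": 0, "rz": 17},
  {"dx": 100, "dy": -165, "dz": 0, "rx": 0, "ry": 0, "rz": 17},
])

```text
clock: 0.57
tcp_pos: [0.4083, 0.4334, 0.2421]
orientation: [0.271, 3.129, -0.002]
contact_force: [0.4, 0.6, -0.8]
grip_width: 0.0854
gripper_force: 0.0
```

send_rows([
  {"dx": 0, "dy": -40, "dz": 0, "rx": 0, "ry": 0, "rz": 0},
  {"dx": 0, "dy": -78, "dz": 0, "rx": 0, "ry": 0, "rz": 0},
  {"dx": 0, "dy": -110, "dz": 0, "rx": 0, "ry": 0, "rz": 0},
  {"dx": 0, "dy": -110, "dz": 0, "rx": 0, "ry": 0, "rz": 0},
  {"dx": 0, "dy": -110, "dz": 0, "rx": 0, "ry": 0, "rz": 0},
])

```text
clock: 0.98
tcp_pos: [0.406, 0.3249, 0.2424]
orientation: [0.277, 3.129, -0.0]
contact_force: [1.1, 0.6, -0.0]
grip_width: 0.0855
gripper_force: 0.0
```

```bash
python3 - <<'E'
from h import *
import pickle
o=r.get_obs(); print(o['clock'],o['tcp_pos'],R.from_rotvec(o['orientation']).as_matrix().round(3).tolist(),o['contact_force'])
d=cam('wrist'); pickle.dump(d,open('w1.pkl','wb')); print(d['xyz']); press(d)
E
```

```text
0.9833 [0.40598378 0.32485435 0.24244369] [[-0.984, 0.176, 0.0], [0.176, 0.984, -0.0], [-0.0, -0.0, -1.0]] [ 1.09142813  0.60775736 -0.038487  ]
[0.32433069 0.33994169 0.3736719 ]
base [(np.int32(3685), 501.4, 344.7, 189, 46, -9.9, np.float64(9.9)), (np.int32(3420), 487.8, 270.1, 189, 45, -10.5, np.float64(9.7)), (np.int32(1092), 308.4, 396.8, 66, 17, 90.0, np.float64(9.7)), (np.int32(319), 308.1, 341.8, 18, 16, 89.7, np.float64(9.6)), (np.int32(222), 365.9, 225.6, 52, 28, 17.3, np.float64(11.5))]
full [(np.int32(16494), 481.5, 310.0, 227, 120, -10.2, np.float64(46.3))]
blk [(np.int32(1734), 484.8, 329.0, 109, 19, -10.6, np.float64(54.4)), (np.int32(1454), 474.1, 292.8, 102, 18, -10.6, np.float64(54.4)), (np.int32(357), 626.8, 391.9, 47, 17, -77.9, np.float64(53.1))]
arm>62 [(np.int32(4767), 472.2, 299.2, 211, 63, -6.2, np.float64(72.5)), (np.int32(1102), 628.4, 392.3, 47, 18, -76.5, np.float64(80.4)), (np.int32(105), 302.3, 410.3, 8, 5, 89.4, np.float64(80.2))]
red [(np.int32(1419), 395.9, 326.0, 53, 22, -10.9, np.float64(75.5))]
```

send_rows([
  {"dx": -10, "dy": 1, "dz": -35, "rx": 0, "ry": 0, "rz": 0},
  {"dx": -10, "dy": 1, "dz": -75, "rx": 0, "ry": 0, "rz": 0},
  {"dx": -10, "dy": 1, "dz": -115, "rx": 0, "ry": 0, "rz": 0},
  {"dx": -10, "dy": 1, "dz": -150, "rx": 0, "ry": 0, "rz": 0},
  {"dx": -10, "dy": 1, "dz": -184, "rx": 0, "ry": 0, "rz": 0},
], jaw=60)

```text
clock: 1.45
tcp_pos: [0.3948, 0.3297, 0.0563]
orientation: [-0.268, -3.13, -0.001]
contact_force: [0.7, 0.6, 0.3]
grip_width: 0.06
gripper_force: 0.0
```

send_rows([
  {"dx": 0, "dy": 0, "dz": 0, "rx": 0, "ry": 0, "rz": 0},
  {"dx": 0, "dy": 0, "dz": 0, "rx": 0, "ry": 0, "rz": 0},
  {"dx": 0, "dy": 0, "dz": 0, "rx": 0, "ry": 0, "rz": 0},
  {"dx": 0, "dy": 0, "dz": 0, "rx": 0, "ry": 0, "rz": 0},
  {"dx": 0, "dy": 0, "dz": 0, "rx": 0, "ry": 0, "rz": 0},
], jaw=15, newtons=35)

```text
clock: 1.87
tcp_pos: [0.3946, 0.3254, 0.0595]
orientation: [-0.273, -3.128, 0.007]
contact_force: [-3.3, -7.2, -3.5]
grip_width: 0.0234
gripper_force: 35.4
```

send_rows([
  {"dx": 0, "dy": 0, "dz": 0, "rx": 0, "ry": 0, "rz": 0},
  {"dx": 0, "dy": 0, "dz": 0, "rx": 0, "ry": 0, "rz": 0},
  {"dx": 0, "dy": 0, "dz": 0, "rx": 0, "ry": 0, "rz": 0},
])

```text
clock: 2.12
tcp_pos: [0.3947, 0.3254, 0.0596]
orientation: [-0.273, -3.128, 0.006]
contact_force: [-2.4, -7.5, -3.7]
grip_width: 0.0234
gripper_force: 35.3
```

send_rows([
  {"dx": 2, "dy": -3, "dz": 25, "rx": 0, "ry": 0, "rz": 0},
  {"dx": 7.5, "dy": -4.5, "dz": 50, "rx": 0, "ry": 0, "rz": 0},
  {"dx": 16.5, "dy": -6, "dz": 74, "rx": 0, "ry": 0, "rz": 0},
  {"dx": 29, "dy": -8.5, "dz": 96, "rx": 0, "ry": 0, "rz": 0},
  {"dx": 45, "dy": -11.5, "dz": 116, "rx": 0, "ry": 0, "rz": 0},
])

```text
clock: 2.53
tcp_pos: [0.4412, 0.3169, 0.1783]
orientation: [0.271, 3.127, 0.005]
contact_force: [6.6, 3.2, -11.2]
grip_width: 0.0232
gripper_force: 36.5
```

send_rows([
  {"dx": 18, "dy": -3.5, "dz": 17, "rx": 0, "ry": 0, "rz": 0},
  {"dx": 39, "dy": -7, "dz": 31.5, "rx": 0, "ry": 0, "rz": 0},
  {"dx": 62, "dy": -11, "dz": 42.5, "rx": 0, "ry": 0, "rz": 0},
  {"dx": 78, "dy": -14, "dz": 48, "rx": 0, "ry": 0, "rz": 0},
  {"dx": 78, "dy": -14, "dz": 48, "rx": 0, "ry": 0, "rz": 0},
])

```text
clock: 2.95
tcp_pos: [0.5224, 0.3023, 0.2271]
orientation: [0.276, 3.124, 0.007]
contact_force: [-1.7, -0.6, 10.2]
grip_width: 0.0234
gripper_force: 42.6
```

send_rows([
  {"dx": 0, "dy": 0, "dz": 0, "rx": 0, "ry": 0, "rz": 0},
  {"dx": 0, "dy": 0, "dz": 0, "rx": 0, "ry": 0, "rz": 0},
  {"dx": 0, "dy": 0, "dz": 0, "rx": 0, "ry": 0, "rz": 0},
  {"dx": 0, "dy": 0, "dz": 30, "rx": 0, "ry": 0, "rz": 0},
  {"dx": -10, "dy": 0, "dz": 70, "rx": 0, "ry": 0, "rz": 0},
], jaw=85)

```text
clock: 3.37
tcp_pos: [0.5069, 0.3011, 0.2896]
orientation: [-0.271, -3.125, 0.008]
contact_force: [0.5, 1.3, 0.6]
grip_width: 0.0821
gripper_force: 0.0
```

send_rows([
  {"dx": -40, "dy": 0, "dz": 0, "rx": 0, "ry": 0, "rz": 0},
  {"dx": -80, "dy": 0, "dz": 0, "rx": 0, "ry": 0, "rz": 0},
  {"dx": -110, "dy": 10, "dz": -20, "rx": 0, "ry": 0, "rz": 0},
  {"dx": -115, "dy": 20, "dz": -30, "rx": 0, "ry": 0, "rz": 0},
  {"dx": -115, "dy": 20, "dz": -30, "rx": 0, "ry": 0, "rz": 0},
])

```text
clock: 3.78
tcp_pos: [0.3896, 0.3239, 0.2606]
orientation: [-0.261, -3.128, 0.002]
contact_force: [0.0, -0.2, -0.8]
grip_width: 0.0849
gripper_force: 0.0
```

```bash
python3 - <<'E'
from h import *
import pickle
o=r.get_obs(); print(o['clock'],o['tcp_pos'],R.from_rotvec(o['orientation']).as_matrix().round(3).tolist(),o['contact_force'])
d=cam('wrist'); pickle.dump(d,open('w2.pkl','wb')); print(d['xyz']); press(d); print(blocks(d,.046,.06,(.4,.56,.24,.38)))
cv2.imwrite('pics/w2.png',d['frame'])
E
```

```text
3.7833 [0.38955436 0.32391151 0.26064567] [[-0.986, 0.166, -0.003], [0.166, 0.986, -0.001], [0.003, -0.002, -1.0]] [ 0.02106081 -0.20861896 -0.81991576]
[0.30816513 0.33830686 0.39210546]
base [(np.int32(7371), 495.1, 307.6, 190, 120, -10.3, np.float64(9.8)), (np.int32(864), 308.3, 396.7, 66, 16, 89.7, np.float64(9.8)), (np.int32(273), 308.1, 341.8, 19, 16, -89.9, np.float64(9.8)), (np.int32(272), 578.6, 292.5, 27, 21, 79.5, np.float64(9.8)), (np.int32(206), 629.4, 396.0, 50, 21, 89.8, np.float64(10.9))]
full [(np.int32(15527), 495.3, 307.5, 190, 120, -10.3, np.float64(23.5))]
blk [(np.int32(4525), 482.1, 311.0, 111, 56, -10.9, np.float64(54.5)), (np.int32(329), 628.9, 395.5, 51, 21, -88.5, np.float64(53.2)), (np.int32(54), 548.8, 279.5, 8, 3, 76.6, np.float64(53.0))]
arm>62 [(np.int32(2150), 562.9, 286.5, 69, 30, 85.1, np.float64(92.2)), (np.int32(1112), 628.8, 395.8, 50, 22, -89.5, np.float64(81.7)), (np.int32(76), 302.3, 410.1, 8, 5, 87.6, np.float64(80.4))]
red []
[(482.1, 311.0, 111, 56, 'yaw', -10.9, 'z', np.float64(54.5), 'bgr', array([102., 111., 110.]))]
```

View pics/w2.png

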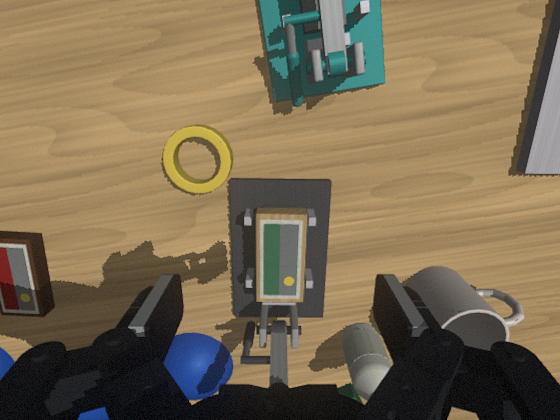

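The arm stands open (clamp arm leaning back at (280,330)) and the pressed block is clear at (281,255), with the lugs around it. Gripping it next.

send_rows([
  {"dx": 35, "dy": -5, "dz": -18, "rx": 0, "ry": 0, "rz": -1},
  {"dx": 70, "dy": -10, "dz": -40, "rx": 0, "ry": 0, "rz": -1},
  {"dx": 92, "dy": -13, "dz": -70, "rx": 0, "ry": 0, "rz": -1},
  {"dx": 92, "dy": -13, "dz": -105, "rx": 0, "ry": 0, "rz": -1},
  {"dx": 92, "dy": -13, "dz": -140, "rx": 0, "ry": 0, "rz": -1},
])

```text
clock: 4.25
tcp_pos: [0.4898, 0.3078, 0.1217]
orientation: [0.305, 3.123, 0.001]
contact_force: [-0.2, 0.0, -0.5]
grip_width: 0.0851
gripper_force: 0.0
```

send_rows([
  {"dx": 0, "dy": 0, "dz": -30, "rx": 0, "ry": 0, "rz": 0},
  {"dx": 0, "dy": 0, "dz": -55, "rx": 0, "ry": 0, "rz": 0},
  {"dx": 0, "dy": 0, "dz": -75, "rx": 0, "ry": 0, "rz": 0},
  {"dx": 0, "dy": 0, "dz": -75, "rx": 0, "ry": 0, "rz": 0},
  {"dx": 0, "dy": 0, "dz": -75, "rx": 0, "ry": 0, "rz": 0},
])

```text
clock: 4.67
tcp_pos: [0.4867, 0.3083, 0.0469]
orientation: [-0.301, -3.127, 0.003]
contact_force: [0.9, 0.8, 1.2]
grip_width: 0.0851
gripper_force: 0.0
```

send_rows([
  {"dx": 0, "dy": 0, "dz": 0, "rx": 0, "ry": 0, "rz": 0},
  {"dx": 0, "dy": 0, "dz": 0, "rx": 0, "ry": 0, "rz": 0},
  {"dx": 0, "dy": 0, "dz": 0, "rx": 0, "ry": 0, "rz": 0},
  {"dx": 0, "dy": 0, "dz": 0, "rx": 0, "ry": 0, "rz": 0},
  {"dx": 0, "dy": 0, "dz": 0, "rx": 0, "ry": 0, "rz": 0},
], jaw=45, newtons=40)

```text
clock: 5.08
tcp_pos: [0.487, 0.31, 0.0492]
orientation: [0.299, 3.125, 0.003]
contact_force: [-0.2, -0.7, 7.2]
grip_width: 0.0548
gripper_force: 43.0
```

send_rows([
  {"dx": 0, "dy": 0, "dz": 20, "rx": 0, "ry": 0, "rz": 0},
  {"dx": 0, "dy": 0, "dz": 50, "rx": 0, "ry": 0, "rz": 0},
  {"dx": 0, "dy": 0, "dz": 80, "rx": 0, "ry": 0, "rz": 0},
  {"dx": 0, "dy": -30, "dz": 90, "rx": 0, "ry": 0, "rz": 0},
  {"dx": 0, "dy": -60, "dz": 90, "rx": 0, "ry": 0, "rz": 0},
])

```text
clock: 5.5
tcp_pos: [0.4874, 0.252, 0.1414]
orientation: [0.292, 3.122, 0.009]
contact_force: [1.3, -0.7, -1.8]
grip_width: 0.0547
gripper_force: 43.1
```

send_rows([
  {"dx": 0, "dy": -35, "dz": 0, "rx": 0, "ry": 0, "rz": 0},
  {"dx": 20, "dy": -65, "dz": 0, "rx": 0, "ry": 0, "rz": 0},
  {"dx": 50, "dy": -80, "dz": 0, "rx": 0, "ry": 0, "rz": 0},
  {"dx": 60, "dy": -90, "dz": 0, "rx": 0, "ry": 0, "rz": 0},
  {"dx": 60, "dy": -90, "dz": 0, "rx": 0, "ry": 0, "rz": 0},
])

```text
clock: 5.92
tcp_pos: [0.5488, 0.1555, 0.1384]
orientation: [0.308, 3.123, -0.001]
contact_force: [0.6, -0.7, -0.6]
grip_width: 0.0554
gripper_force: 43.0
```

```bash
python3 - <<'E'
from h import *
import pickle
print(domes(pickle.load(open('w2.pkl','rb'))))
o=r.get_obs(); print(o['clock'],o['tcp_pos'],o['grip_width'])
for n in ('wrist','top'):
    d=cam(n); print(n,domes(d)); p=o['tcp_pos']
    P=pts(d); print(blocks(d,.135,.17,(p[0]-.09,p[0]+.09,p[1]-.08,p[1]+.08))); print(blocks(d,.016,.031))
    cv2.imwrite(f'pics/h_{n}.png',d['frame'])
E
```

```text
[(array([0.6556, 0.1551]), np.float64(0.0597), np.float64(0.0404)), (array([ 0.68  , -0.0094]), np.float64(0.0594), np.float64(0.0403))]
5.9167 [0.5487756  0.15551482 0.13844204] 0.05537506063738098
wrist [(array([ 0.6118, -0.1548]), np.float64(0.0576), np.float64(0.0204)), (array([ 0.6734, -0.0076]), np.float64(0.0534), np.float64(0.02)), (array([ 0.6804, -0.0093]), np.float64(0.0597), np.float64(0.0391))]
[(543.7, 157.0, 110, 83, 'yaw', -10.7, 'z', np.float64(143.6), 'bgr', array([ 96., 122., 105.]))]
[(437.2, 279.2, 12, 6, 'yaw', 31.0, 'z', np.float64(23.1), 'bgr', array([65., 63., 65.])), (484.1, 309.4, 93, 42, 'yaw', -10.2, 'z', np.float64(29.7), 'bgr', array([120., 122., 117.])), (448.7, 348.9, 8, 3, 'yaw', -6.5, 'z', np.float64(22.7), 'bgr', array([63., 61., 63.])), (469.3, -18.4, 111, 53, 'yaw', -14.6, 'z', np.float64(24.1), 'bgr', array([109., 119., 123.])), (524.4, 336.6, 13, 7, 'yaw', -47.7, 'z', np.float64(23.9), 'bgr', array([67., 66., 67.])), (543.4, 298.6, 41, 10, 'yaw', 80.1, 'z', np.float64(24.0), 'bgr', array([114., 111., 113.])), (559.8, 274.3, 26, 6, 'yaw', -22.5,
[... 746 characters left out ...]
', array([108.5,  59.5,  44. ])), (480.0, 309.9, 106, 50, 'yaw', -12.1, 'z', np.float64(28.0), 'bgr', array([101., 103., 101.])), (482.2, -433.0, 101, 32, 'yaw', -1.8, 'z', np.float64(27.7), 'bgr', array([ 73., 104., 132.])), (467.4, -19.6, 111, 56, 'yaw', -12.7, 'z', np.float64(24.7), 'bgr', array([ 89., 105., 122.])), (469.0, -161.6, 110, 57, 'yaw', 3.1, 'z', np.float64(24.6), 'bgr', array([115., 150., 163.])), (446.9, -309.6, 111, 57, 'yaw', -15.1, 'z', np.float64(24.5), 'bgr', array([55. , 62. , 66.5])), (361.7, 240.9, 73, 71, 'yaw', 0.8, 'z', np.float64(22.4), 'bgr', array([ 83., 181., 205.])), (317.1, -311.1, 168, 28, 'yaw', -82.3, 'z', np.float64(20.1), 'bgr', array([77., 81., 83.]))]
```

View pics/h_wrist.png

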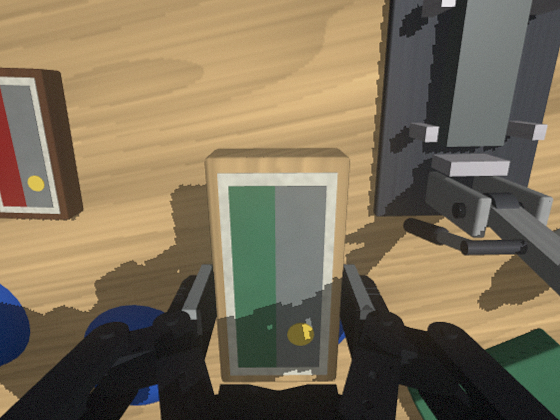

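The block sits squarely between the pads, at (280,270). Its centre is offset (-5,+1.5) mm from the TCP.

send_rows([
  {"dx": 35, "dy": 0, "dz": 0, "rx": 0, "ry": 0, "rz": 0},
  {"dx": 70, "dy": -1, "dz": 0, "rx": 0, "ry": 0, "rz": 0},
  {"dx": 100, "dy": -1.5, "dz": 0, "rx": 0, "ry": 0, "rz": 0},
  {"dx": 111.5, "dy": -1.5, "dz": 0, "rx": 0, "ry": 0, "rz": 0},
  {"dx": 111.5, "dy": -1.5, "dz": 0, "rx": 0, "ry": 0, "rz": 0},
])

```text
clock: 6.43
tcp_pos: [0.6588, 0.1592, 0.1373]
orientation: [0.297, 3.126, 0.001]
contact_force: [-0.1, 0.1, -0.6]
grip_width: 0.0549
gripper_force: 43.0
```

send_rows([
  {"dx": 0, "dy": 0, "dz": -20, "rx": 0, "ry": 0, "rz": 0},
  {"dx": 0, "dy": 0, "dz": -40, "rx": 0, "ry": 0, "rz": 0},
  {"dx": 0, "dy": 0, "dz": -55, "rx": 0, "ry": 0, "rz": 0},
  {"dx": 0, "dy": 0, "dz": -60, "rx": 0, "ry": 0, "rz": 0},
  {"dx": 0, "dy": 0, "dz": -60, "rx": 0, "ry": 0, "rz": 0},
])

```text
clock: 6.85
tcp_pos: [0.6545, 0.159, 0.0759]
orientation: [-0.296, -3.124, 0.001]
contact_force: [-0.3, -0.0, -1.0]
grip_width: 0.0549
gripper_force: 43.0
```

```bash
cat >> h.py <<'E'
def held(lo,hi):
    o=r.get_obs(); p=o['tcp_pos']*1e3; d=cam('wrist'); print('clk',o['clock'],'tcp',p.round(1),'yaw',np.degrees(np.arctan2(*(-R.from_rotvec(o['orientation']).as_matrix()[[0,1],1]*[1,-1]))).round(1),'w',o['grip_width'],'F',o['contact_force'].round(1))
    q=p/1e3; z=q[2]
    for b in blocks(d,lo,hi,(q[0]-.1,q[0]+.1,q[1]-.09,q[1]+.09)): print(b)
    return d
E
python3 - <<'E'
from h import *
o=r.get_obs(); z=o['tcp_pos'][2]; print(o['tilt'] if 'tilt' in o else R.from_rotvec(o['orientation']).as_matrix()[:,2].round(4))
d=held(z-.004,z+.012); print(domes(d))
E
```

```text
[-4.e-03 -4.e-04 -1.e+00]
clk 6.85 tcp [654.5 159.   75.9] yaw -10.8 w 0.054924807564260575 F [-0.3 -0.  -1. ]
(649.3, 160.3, 110, 82, 'yaw', -11.0, 'z', np.float64(81.0), 'bgr', array([ 91., 115., 108.]))
[(array([ 0.6808, -0.0093]), np.float64(0.0594), np.float64(0.0406))]
```

send_rows([
  {"dx": 3, "dy": -2.5, "dz": 0, "rx": 0, "ry": 0, "rz": 0},
  {"dx": 6, "dy": -4.5, "dz": -3, "rx": 0, "ry": 0, "rz": 0},
  {"dx": 6, "dy": -4.5, "dz": -8, "rx": 0, "ry": 0, "rz": 0},
  {"dx": 6, "dy": -4.5, "dz": -12, "rx": 0, "ry": 0, "rz": 0},
  {"dx": 6, "dy": -4.5, "dz": -12, "rx": 0, "ry": 0, "rz": 0},
])

```text
clock: 7.32
tcp_pos: [0.6625, 0.1531, 0.0644]
orientation: [-0.299, -3.126, 0.001]
contact_force: [0.2, -0.3, -2.0]
grip_width: 0.055
gripper_force: 43.0
```

send_rows([
  {"dx": 0, "dy": 0, "dz": 0, "rx": 0, "ry": 0, "rz": 0},
  {"dx": 0, "dy": 0, "dz": 0, "rx": 0, "ry": 0, "rz": 0},
])

```text
clock: 7.48
tcp_pos: [0.663, 0.1535, 0.0653]
orientation: [-0.299, -3.127, -0.0]
contact_force: [0.4, 0.5, -0.7]
grip_width: 0.0549
gripper_force: 43.0
```

```bash
python3 - <<'E'
from h import *
z=r.get_obs()['tcp_pos'][2]; d=held(z-.004,z+.012)
E
```

```text
clk 7.4833 tcp [663.  153.5  65.3] yaw -10.9 w 0.054892268035099216 F [ 0.4  0.5 -0.7]
(657.7, 154.9, 110, 82, 'yaw', -11.0, 'z', np.float64(70.3), 'bgr', array([ 91., 116., 108.]))
```

send_rows([
  {"dx": -2, "dy": 0.5, "dz": -2, "rx": 0, "ry": 0, "rz": 0},
  {"dx": -2, "dy": 0.5, "dz": -4, "rx": 0, "ry": 0, "rz": 0},
  {"dx": -2, "dy": 0.5, "dz": -5, "rx": 0, "ry": 0, "rz": 0},
  {"dx": -2, "dy": 0.5, "dz": -5, "rx": 0, "ry": 0, "rz": 0},
  {"dx": -2, "dy": 0.5, "dz": -5, "rx": 0, "ry": 0, "rz": 0},
])

```text
clock: 7.95
tcp_pos: [0.661, 0.1539, 0.0602]
orientation: [-0.299, -3.127, 0.0]
contact_force: [0.5, 0.4, -1.0]
grip_width: 0.0548
gripper_force: 43.0
```

```bash
python3 - <<'E'
from h import *
z=r.get_obs()['tcp_pos'][2]; d=held(z-.004,z+.012)
E
```

```text
clk 7.95 tcp [661.  153.9  60.2] yaw -10.9 w 0.05475994977291268 F [ 0.5  0.4 -1. ]
(655.8, 155.1, 110, 83, 'yaw', -10.9, 'z', np.float64(65.3), 'bgr', array([ 91., 116., 106.]))
```

send_rows([
  {"dx": 0, "dy": 0, "dz": -1, "rx": 0, "ry": 0, "rz": 0},
  {"dx": 0, "dy": 0, "dz": -1, "rx": 0, "ry": 0, "rz": 0},
  {"dx": 0, "dy": 0, "dz": -1.2, "rx": 0, "ry": 0, "rz": 0},
])

```text
clock: 8.25
tcp_pos: [0.6613, 0.1539, 0.0593]
orientation: [0.299, 3.127, 0.0]
contact_force: [0.6, -0.3, 0.4]
grip_width: 0.0548
gripper_force: 43.2
```

send_rows([
  {"dx": 0, "dy": 0, "dz": 0, "rx": 0, "ry": 0, "rz": 0},
  {"dx": 0, "dy": 0, "dz": 0, "rx": 0, "ry": 0, "rz": 0},
  {"dx": 0, "dy": 0, "dz": 0, "rx": 0, "ry": 0, "rz": 0},
  {"dx": 0, "dy": 0, "dz": 0, "rx": 0, "ry": 0, "rz": 0},
], jaw=80)

```text
clock: 8.58
tcp_pos: [0.6611, 0.1539, 0.0592]
orientation: [0.299, 3.127, 0.0]
contact_force: [-0.0, 0.1, 0.4]
grip_width: 0.0798
gripper_force: 0.0
```

send_rows([
  {"dx": 0, "dy": 0, "dz": 15, "rx": 0, "ry": 0, "rz": 0},
  {"dx": 0, "dy": 0, "dz": 40, "rx": 0, "ry": 0, "rz": 0},
  {"dx": 0, "dy": 0, "dz": 75, "rx": 0, "ry": 0, "rz": 0},
  {"dx": 0, "dy": 0, "dz": 115, "rx": 0, "ry": 0, "rz": 0},
  {"dx": 0, "dy": 0, "dz": 120, "rx": 0, "ry": 0, "rz": 0},
])

```text
clock: 9.0
tcp_pos: [0.6652, 0.1547, 0.1883]
orientation: [0.299, 3.116, 0.008]
contact_force: [1.2, -0.4, 1.1]
grip_width: 0.0803
gripper_force: 0.0
```

```bash
cat >> h.py <<'E'
def tilt(d,c,r0=.05):
    P=pts(d); m=(np.hypot(P[...,0]-c[0],P[...,1]-c[1])<r0)&(P[...,2]>.052)&(P[...,2]<.078); q=P[m]; 
    if len(q)<100: print('no',len(q)); return
    n=np.linalg.svd(q-q.mean(0),full_matrices=False)[2][2]; n*=np.sign(n[2]); print('tilt',n.round(3),'mean',q.mean(0).round(4),'n',len(q),'res',np.std((q-q.mean(0))@n).round(4))
E
python3 - <<'E'
from h import *
d=held(.045,.08); tilt(d,(.6555,.155))
d=cam('scene'); tilt(d,(.6555,.153)); print(blocks(d,.045,.08,(.58,.73,.08,.22)))
E
```

```text
clk 9.0 tcp [665.2 154.7 188.3] yaw -10.9 w 0.08026378425915885 F [ 1.2 -0.4  1.1]
(656.4, 155.0, 110, 56, 'yaw', -10.7, 'z', np.float64(64.4), 'bgr', array([106., 116., 114.]))
tilt [ 0.015 -0.011  1.   ] mean [0.6525 0.1557 0.0645] n 8191 res 0.0008
tilt [ 0.009 -0.025  1.   ] mean [0.6567 0.1528 0.0641] n 591 res 0.0021
[(655.5, 153.6, 113, 56, 'yaw', -10.2, 'z', np.float64(63.7), 'bgr', array([ 98., 112., 111.]))]
```

send_rows([
  {"dx": -28, "dy": -26, "dz": 0, "rx": 0, "ry": 0, "rz": -2},
  {"dx": -56, "dy": -52, "dz": 0, "rx": 0, "ry": 0, "rz": -2},
  {"dx": -84, "dy": -78, "dz": 0, "rx": 0, "ry": 0, "rz": -2},
  {"dx": -112, "dy": -104, "dz": 0, "rx": 0, "ry": 0, "rz": -2},
  {"dx": -140, "dy": -130, "dz": 0, "rx": 0, "ry": 0, "rz": -2},
])

```text
clock: 9.52
tcp_pos: [0.5185, 0.0227, 0.178]
orientation: [-0.353, -3.119, 0.001]
contact_force: [0.1, -0.5, 0.1]
grip_width: 0.08
gripper_force: 0.0
```

send_rows([
  {"dx": -28, "dy": -22, "dz": 0, "rx": 0, "ry": 0, "rz": 0},
  {"dx": -50, "dy": -40, "dz": 0, "rx": 0, "ry": 0, "rz": 0},
  {"dx": -53, "dy": -44, "dz": 0, "rx": 0, "ry": 0, "rz": 0},
  {"dx": -53, "dy": -44, "dz": 0, "rx": 0, "ry": 0, "rz": 0},
  {"dx": -53, "dy": -44, "dz": 0, "rx": 0, "ry": 0, "rz": 0},
])

```text
clock: 9.93
tcp_pos: [0.4684, -0.0197, 0.179]
orientation: [0.353, 3.122, 0.0]
contact_force: [-0.2, 0.4, 0.0]
grip_width: 0.0798
gripper_force: 0.0
```

```bash
python3 - <<'E'
from h import *
d=held(.016,.031); print(domes(d))
cv2.imwrite('pics/w5.png',d['frame'])
E
```

```text
clk 9.9333 tcp [468.4 -19.7 179. ] yaw -12.9 w 0.07982367401211972 F [-0.2  0.4  0. ]
(468.2, -21.7, 109, 56, 'yaw', -13.1, 'z', np.float64(24.4), 'bgr', array([ 74.,  96., 113.]))
[(array([0.6559, 0.1552]), np.float64(0.0597), np.float64(0.036)), (array([ 0.58, -0.32]), np.float64(0.0593), np.float64(0.0404)), (array([ 0.6112, -0.1572]), np.float64(0.0596), np.float64(0.0414)), (array([ 0.6812, -0.0097]), np.float64(0.0597), np.float64(0.0404))]
```

send_rows([
  {"dx": 0, "dy": -2, "dz": -38, "rx": 0, "ry": 0, "rz": 0},
  {"dx": 0, "dy": -2, "dz": -75, "rx": 0, "ry": 0, "rz": 0},
  {"dx": 0, "dy": -2, "dz": -110, "rx": 0, "ry": 0, "rz": 0},
  {"dx": 0, "dy": -2, "dz": -140, "rx": 0, "ry": 0, "rz": 0},
  {"dx": 0, "dy": -2, "dz": -150, "rx": 0, "ry": 0, "rz": 0},
])

```text
clock: 10.4
tcp_pos: [0.4666, -0.0208, 0.0252]
orientation: [-0.349, -3.116, 0.001]
contact_force: [-0.5, 0.4, 0.4]
grip_width: 0.0803
gripper_force: 0.0
```

send_rows([
  {"dx": 0, "dy": 0, "dz": -7, "rx": 0, "ry": 0, "rz": 0},
  {"dx": 0, "dy": 0, "dz": -14, "rx": 0, "ry": 0, "rz": 0},
  {"dx": 0, "dy": 0, "dz": -14, "rx": 0, "ry": 0, "rz": 0},
])

```text
clock: 10.65
tcp_pos: [0.4688, -0.0217, 0.015]
orientation: [0.352, 3.121, 0.0]
contact_force: [-0.9, -0.8, -0.4]
grip_width: 0.0801
gripper_force: 0.0
```

send_rows([
  {"dx": 0, "dy": 0, "dz": 0, "rx": 0, "ry": 0, "rz": 0},
  {"dx": 0, "dy": 0, "dz": 0, "rx": 0, "ry": 0, "rz": 0},
  {"dx": 0, "dy": 0, "dz": 0, "rx": 0, "ry": 0, "rz": 0},
  {"dx": 0, "dy": 0, "dz": 0, "rx": 0, "ry": 0, "rz": 0},
  {"dx": 0, "dy": 0, "dz": 0, "rx": 0, "ry": 0, "rz": 0},
], jaw=45)

```text
clock: 11.07
tcp_pos: [0.4692, -0.022, 0.0165]
orientation: [0.353, 3.119, 0.001]
contact_force: [-1.6, 1.0, 7.3]
grip_width: 0.0551
gripper_force: 42.8
```

send_rows([
  {"dx": 0, "dy": 0, "dz": 20, "rx": 0, "ry": 0, "rz": 0},
  {"dx": 0, "dy": 0, "dz": 55, "rx": 0, "ry": 0, "rz": 0},
  {"dx": 0, "dy": 0, "dz": 95, "rx": 0, "ry": 0, "rz": 0},
  {"dx": 0, "dy": 0, "dz": 130, "rx": 0, "ry": 0, "rz": 0},
  {"dx": 0, "dy": 0, "dz": 140, "rx": 0, "ry": 0, "rz": 0},
])

```text
clock: 11.48
tcp_pos: [0.4708, -0.0222, 0.1606]
orientation: [0.353, 3.113, 0.003]
contact_force: [1.3, 0.2, -1.7]
grip_width: 0.0554
gripper_force: 43.5
```

```bash
python3 - <<'E'
from h import *
z=r.get_obs()['tcp_pos'][2]; d=held(z-.004,z+.02)
E
```

```text
clk 11.4833 tcp [470.8 -22.2 160.6] yaw -13.0 w 0.055424600577863324 F [ 1.3  0.2 -1.7]
(468.4, -21.3, 107, 83, 'yaw', -13.0, 'z', np.float64(168.5), 'bgr', array([ 53.,  65., 101.]))
```

send_rows([
  {"dx": 1, "dy": 35, "dz": 0, "rx": 0, "ry": 0, "rz": 1},
  {"dx": 2, "dy": 72, "dz": 0, "rx": 0, "ry": 0, "rz": 2},
  {"dx": 4, "dy": 109, "dz": 0, "rx": 0, "ry": 0, "rz": 2.7},
  {"dx": 5, "dy": 146, "dz": 0, "rx": 0, "ry": 0, "rz": 2.7},
  {"dx": 6, "dy": 183, "dz": 0, "rx": 0, "ry": 0, "rz": 2.7},
])

```text
clock: 11.95
tcp_pos: [0.4731, 0.1623, 0.154]
orientation: [-0.28, -3.128, 0.001]
contact_force: [0.7, 0.4, -0.7]
grip_width: 0.0549
gripper_force: 43.4
```

send_rows([
  {"dx": 1, "dy": 37, "dz": 0, "rx": 0, "ry": 0, "rz": 0},
  {"dx": 2, "dy": 74, "dz": 0, "rx": 0, "ry": 0, "rz": 0},
  {"dx": 4, "dy": 111, "dz": 0, "rx": 0, "ry": 0, "rz": 0},
  {"dx": 6, "dy": 138, "dz": 0, "rx": 0, "ry": 0, "rz": 0},
  {"dx": 6, "dy": 148, "dz": 0, "rx": 0, "ry": 0, "rz": 0},
])

```text
clock: 12.37
tcp_pos: [0.4786, 0.3142, 0.1538]
orientation: [-0.271, -3.129, -0.003]
contact_force: [0.4, 1.1, -0.7]
grip_width: 0.055
gripper_force: 43.4
```

send_rows([
  {"dx": 0, "dy": 0, "dz": -20, "rx": 0, "ry": 0, "rz": 0},
  {"dx": 0, "dy": 0, "dz": -50, "rx": 0, "ry": 0, "rz": 0},
  {"dx": 0, "dy": 0, "dz": -60, "rx": 0, "ry": 0, "rz": 0},
  {"dx": 0, "dy": 0, "dz": -60, "rx": 0, "ry": 0, "rz": 0},
  {"dx": 0, "dy": 0, "dz": -60, "rx": 0, "ry": 0, "rz": 0},
])

```text
clock: 12.78
tcp_pos: [0.4797, 0.3079, 0.0945]
orientation: [-0.281, -3.127, 0.003]
contact_force: [-0.4, -0.2, -0.3]
grip_width: 0.0549
gripper_force: 43.4
```

```bash
python3 - <<'E'
from h import *
z=r.get_obs()['tcp_pos'][2]; d=held(z-.004,z+.02); press(d); cv2.imwrite('pics/w6.png',d['frame'])
E
```

```text
clk 12.7833 tcp [479.7 307.9  94.5] yaw -10.3 w 0.0548824347267016 F [-0.4 -0.2 -0.3]
(477.9, 308.6, 108, 83, 'yaw', -10.3, 'z', np.float64(102.4), 'bgr', array([ 57.,  70., 111.]))
base [(np.int32(14545), 461.8, 313.7, 122, 121, -10.3, np.float64(9.7)), (np.int32(1281), 358.6, 228.1, 52, 33, -20.1, np.float64(11.4)), (np.int32(552), 371.9, 263.4, 67, 20, -20.6, np.float64(11.4)), (np.int32(156), 584.0, 340.6, 25, 7, -4.4, np.float64(9.8)), (np.int32(149), 567.2, 242.1, 27, 7, -25.6, np.float64(9.6))]
full [(np.int32(83757), 515.9, 320.3, 236, 160, -5.9, np.float64(103.1))]
blk [(np.int32(251), 624.6, 381.5, 19, 4, -57.9, np.float64(50.1))]
arm>62 [(np.int32(67244), 476.4, 308.5, 114, 109, 30.3, np.float64(124.7))]
red [(np.int32(3586), 442.7, 305.2, 94, 18, -11.5, np.float64(102.7)), (np.int32(578), 458.6, 302.7, 126, 17, -11.2, np.float64(102.6))]
```

View pics/w6.png

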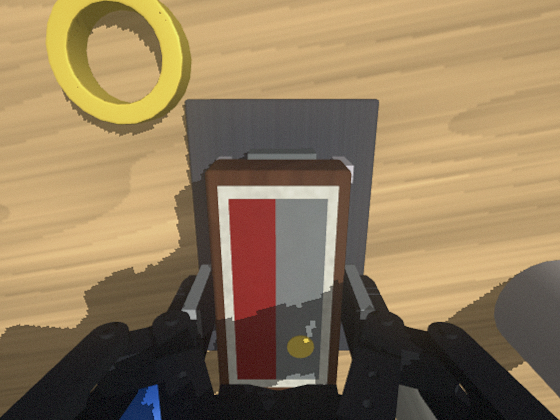

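The dark block is held squarely over the seat at (280,270), with the rib and lugs just visible behind it. Correcting by about +2 mm in x and y.

send_rows([
  {"dx": 2.3, "dy": 1.6, "dz": -12, "rx": 0, "ry": 0, "rz": 0},
  {"dx": 2.3, "dy": 1.6, "dz": -26, "rx": 0, "ry": 0, "rz": 0},
  {"dx": 2.3, "dy": 1.6, "dz": -34, "rx": 0, "ry": 0, "rz": 0},
  {"dx": 2.3, "dy": 1.6, "dz": -34, "rx": 0, "ry": 0, "rz": 0},
  {"dx": 2.3, "dy": 1.6, "dz": -34, "rx": 0, "ry": 0, "rz": 0},
])

```text
clock: 13.25
tcp_pos: [0.4824, 0.3104, 0.061]
orientation: [-0.28, -3.129, 0.0]
contact_force: [0.5, -0.1, -1.4]
grip_width: 0.0549
gripper_force: 43.5
```

```bash
python3 - <<'E'
from h import *
z=r.get_obs()['tcp_pos'][2]; d=held(z-.004,z+.02)
E
```

```text
clk 13.25 tcp [482.4 310.4  61. ] yaw -10.2 w 0.05489625574571104 F [ 0.5 -0.1 -1.4]
(480.5, 311.1, 108, 82, 'yaw', -10.4, 'z', np.float64(68.9), 'bgr', array([ 60.,  73., 116.]))
```

Down 14.5 mm onto the seat, with a check on force.

send_rows([
  {"dx": 0, "dy": -0.7, "dz": -4, "rx": 0, "ry": 0, "rz": 0},
  {"dx": 0, "dy": -0.7, "dz": -8, "rx": 0, "ry": 0, "rz": 0},
  {"dx": 0, "dy": -0.7, "dz": -12, "rx": 0, "ry": 0, "rz": 0},
  {"dx": 0, "dy": -0.7, "dz": -14.5, "rx": 0, "ry": 0, "rz": 0},
  {"dx": 0, "dy": -0.7, "dz": -14.5, "rx": 0, "ry": 0, "rz": 0},
])

```text
clock: 13.72
tcp_pos: [0.4824, 0.3098, 0.0466]
orientation: [-0.28, -3.129, 0.0]
contact_force: [-0.3, -0.0, -0.0]
grip_width: 0.0549
gripper_force: 43.5
```

```bash
python3 - <<'E'
from h import *
z=r.get_obs()['tcp_pos'][2]; d=held(z-.004,z+.02)
E
```

```text
clk 13.7167 tcp [482.4 309.8  46.6] yaw -10.2 w 0.05488142347526405 F [-0.3 -0.  -0. ]
(480.2, 310.4, 108, 82, 'yaw', -10.4, 'z', np.float64(54.5), 'bgr', array([ 61.,  74., 118.]))
```

send_rows([
  {"dx": 0, "dy": 0, "dz": 0, "rx": 0, "ry": 0, "rz": 0},
  {"dx": 0, "dy": 0, "dz": 0, "rx": 0, "ry": 0, "rz": 0},
  {"dx": 0, "dy": 0, "dz": 0, "rx": 0, "ry": 0, "rz": 0},
  {"dx": 0, "dy": 0, "dz": 15, "rx": 0, "ry": 0, "rz": 0},
  {"dx": 0, "dy": 0, "dz": 45, "rx": 0, "ry": 0, "rz": 0},
], jaw=80)

```text
clock: 14.18
tcp_pos: [0.4802, 0.3083, 0.089]
orientation: [-0.279, -3.124, 0.007]
contact_force: [1.2, 0.1, 1.0]
grip_width: 0.0801
gripper_force: 0.0
```

send_rows([
  {"dx": 0, "dy": 0, "dz": 40, "rx": 0, "ry": 0, "rz": 0},
  {"dx": -20, "dy": 3, "dz": 75, "rx": 0, "ry": 0, "rz": 0},
  {"dx": -25, "dy": 4, "dz": 110, "rx": 0, "ry": 0, "rz": 0},
  {"dx": -25, "dy": 4, "dz": 150, "rx": 0, "ry": 0, "rz": 0},
  {"dx": -25, "dy": 4, "dz": 190, "rx": 0, "ry": 0, "rz": 0},
])

```text
clock: 14.6
tcp_pos: [0.4564, 0.3136, 0.2834]
orientation: [-0.278, -3.129, 0.0]
contact_force: [1.2, 0.5, -0.5]
grip_width: 0.0802
gripper_force: 0.0
```

send_rows([
  {"dx": 0, "dy": 0, "dz": 30, "rx": 0, "ry": 0, "rz": 0},
  {"dx": 0, "dy": 0, "dz": 35, "rx": 0, "ry": 0, "rz": 0},
  {"dx": 0, "dy": 0, "dz": 35, "rx": 0, "ry": 0, "rz": 0},
])

```text
clock: 14.85
tcp_pos: [0.4584, 0.3146, 0.3194]
orientation: [0.279, 3.125, 0.006]
contact_force: [-0.4, -0.5, -1.6]
grip_width: 0.0798
gripper_force: 0.0
```

```bash
python3 - <<'E'
from h import *
d=held(.046,.06)
d=cam('top'); P=pts(d); hsv=cv2.cvtColor(d['frame'],cv2.COLOR_BGR2HSV)
m=((hsv[...,0]<6)|(hsv[...,0]>174))&(hsv[...,1]>150)&(P[...,2]>.1)&(P[...,0]>.4)&(P[...,2]<.3); q=P[m]; print(len(q),q.mean(0) if len(q) else 0,q.min(0),q.max(0))
d=cam('scene'); P=pts(d); hsv=cv2.cvtColor(d['frame'],cv2.COLOR_BGR2HSV)
m=((hsv[...,0]<6)|(hsv[...,0]>174))&(hsv[...,1]>150)&(P[...,2]>.1)&(P[...,0]>.4)&(P[...,2]<.3)&(P[...,1]>.2); q=P[m]; print(len(q),q.mean(0) if len(q) else 0,q.min(0),q.max(0))
E
```

```text
clk 14.85 tcp [458.4 314.6 319.4] yaw -10.2 w 0.0797694774174425 F [-0.4 -0.5 -1.6]
(481.7, 310.3, 109, 56, 'yaw', -10.3, 'z', np.float64(54.4), 'bgr', array([ 87., 105., 122.]))
183 [ 0.56292042 -0.0549712   0.19507258] [ 0.43643537 -0.76327222  0.10000294] [0.60503461 0.84510912 0.26517994]
148 [0.57014608 0.38936129 0.22814063] [0.4007378  0.27485194 0.10208348] [0.60883937 0.87074273 0.26285765]
```

send_rows([
  {"dx": 35, "dy": -6, "dz": 0, "rx": 0, "ry": 0, "rz": 0},
  {"dx": 72, "dy": -13, "dz": 0, "rx": 0, "ry": 0, "rz": 0},
  {"dx": 110, "dy": -20, "dz": 0, "rx": 0, "ry": 0, "rz": 0},
  {"dx": 136, "dy": -25, "dz": 0, "rx": 0, "ry": 0, "rz": 0},
  {"dx": 136, "dy": -25, "dz": 0, "rx": 0, "ry": 0, "rz": 0},
], jaw=75)

```text
clock: 15.42
tcp_pos: [0.5978, 0.2847, 0.3132]
orientation: [-0.29, -3.128, 0.007]
contact_force: [0.4, -0.1, -0.2]
grip_width: 0.0748
gripper_force: 0.0
```

```bash
python3 - <<'E'
from h import *
o=r.get_obs();print(o['tcp_pos'])
for n in ('wrist','scene'):
    d=cam(n); P=pts(d); hsv=cv2.cvtColor(d['frame'],cv2.COLOR_BGR2HSV)
    m=((hsv[...,0]<6)|(hsv[...,0]>174))&(hsv[...,1]>150)&(hsv[...,2]>50)&(np.hypot(P[...,0]-.59,P[...,1]-.29)<.06)&(P[...,2]>.15); q=P[m]; print(n,len(q),q.mean(0) if len(q) else 0,np.percentile(q,[2,50,98],axis=0).round(4).tolist() if len(q) else 0)
    cv2.imwrite(f'pics/k{n}.png',d['frame'])
E
```

```text
[0.59779591 0.284679   0.31315312]
wrist 2159 [0.59045783 0.29098346 0.24779168] [[0.5805, 0.2797, 0.2144], [0.5886, 0.291, 0.256], [0.6054, 0.3019, 0.2614]]
scene 123 [0.60055594 0.28482283 0.24247425] [[0.5926, 0.2753, 0.2117], [0.6006, 0.2847, 0.2458], [0.6068, 0.2948, 0.2621]]
```

send_rows([
  {"dx": -4, "dy": 4, "dz": -20, "rx": 0, "ry": 0, "rz": 0},
  {"dx": -4, "dy": 4, "dz": -50, "rx": 0, "ry": 0, "rz": 0},
  {"dx": -4, "dy": 4, "dz": -75, "rx": 0, "ry": 0, "rz": 0},
  {"dx": -4, "dy": 4, "dz": -87, "rx": 0, "ry": 0, "rz": 0},
  {"dx": -4, "dy": 4, "dz": -87, "rx": 0, "ry": 0, "rz": 0},
])

```text
clock: 15.93
tcp_pos: [0.5862, 0.2926, 0.2257]
orientation: [-0.276, -3.123, 0.006]
contact_force: [-0.5, -0.1, -0.4]
grip_width: 0.075
gripper_force: 0.0
```

send_rows([
  {"dx": 0, "dy": 0, "dz": 0, "rx": 0, "ry": 0, "rz": 0},
  {"dx": 0, "dy": 0, "dz": 0, "rx": 0, "ry": 0, "rz": 0},
  {"dx": 0, "dy": 0, "dz": 0, "rx": 0, "ry": 0, "rz": 0},
  {"dx": 0, "dy": 0, "dz": 0, "rx": 0, "ry": 0, "rz": 0},
  {"dx": 0, "dy": 0, "dz": 0, "rx": 0, "ry": 0, "rz": 0},
], jaw=15, newtons=35)

```text
clock: 16.35
tcp_pos: [0.5898, 0.2904, 0.2315]
orientation: [0.283, 3.128, -0.004]
contact_force: [-4.3, -7.9, 8.6]
grip_width: 0.024
gripper_force: 35.8
```

send_rows([
  {"dx": -29, "dy": 5, "dz": 2, "rx": 0, "ry": 0, "rz": 0},
  {"dx": -58, "dy": 10.5, "dz": -1, "rx": 0, "ry": 0, "rz": 0},
  {"dx": -88, "dy": 16, "dz": -10, "rx": 0, "ry": 0, "rz": 0},
  {"dx": -111, "dy": 20, "dz": -21, "rx": 0, "ry": 0, "rz": 0},
  {"dx": -133, "dy": 24, "dz": -36, "rx": 0, "ry": 0, "rz": 0},
])

```text
clock: 16.77
tcp_pos: [0.4563, 0.3143, 0.1953]
orientation: [0.283, 3.127, -0.003]
contact_force: [1.9, -5.9, -1.0]
grip_width: 0.0234
gripper_force: 39.3
```

send_rows([
  {"dx": -18.5, "dy": 3.5, "dz": -18, "rx": 0, "ry": 0, "rz": 0},
  {"dx": -34.5, "dy": 6, "dz": -38, "rx": 0, "ry": 0, "rz": 0},
  {"dx": -48, "dy": 9, "dz": -61, "rx": 0, "ry": 0, "rz": 0},
  {"dx": -57, "dy": 10.5, "dz": -85, "rx": 0, "ry": 0, "rz": 0},
  {"dx": -63, "dy": 11.5, "dz": -108, "rx": 0, "ry": 0, "rz": 0},
])

```text
clock: 17.18
tcp_pos: [0.3915, 0.326, 0.0848]
orientation: [-0.28, -3.127, 0.006]
contact_force: [1.6, -7.6, 0.3]
grip_width: 0.0235
gripper_force: 40.4
```

send_rows([
  {"dx": -1, "dy": -2, "dz": -9, "rx": 0, "ry": 0, "rz": 0},
  {"dx": -1, "dy": -2, "dz": -18, "rx": 0, "ry": 0, "rz": 0},
  {"dx": -1, "dy": -2, "dz": -25, "rx": 0, "ry": 0, "rz": 0},
  {"dx": -1, "dy": -2, "dz": -27, "rx": 0, "ry": 0, "rz": 0},
  {"dx": -1, "dy": -2, "dz": -27, "rx": 0, "ry": 0, "rz": 0},
])

```text
clock: 17.6
tcp_pos: [0.3896, 0.3262, 0.0582]
orientation: [-0.277, -3.125, 0.004]
contact_force: [-9.7, 0.0, 0.3]
grip_width: 0.0235
gripper_force: 40.5
```

send_rows([
  {"dx": 0, "dy": 0, "dz": 0, "rx": 0, "ry": 0, "rz": 0},
  {"dx": 0, "dy": 0, "dz": 0, "rx": 0, "ry": 0, "rz": 0},
  {"dx": 0, "dy": 0, "dz": 0, "rx": 0, "ry": 0, "rz": 0},
  {"dx": 0, "dy": 0, "dz": 0, "rx": 0, "ry": 0, "rz": 0},
], jaw=60)

```text
clock: 17.93
tcp_pos: [0.3935, 0.3268, 0.0594]
orientation: [0.281, 3.127, 0.002]
contact_force: [0.0, -0.2, 0.0]
grip_width: 0.0599
gripper_force: 0.0
```

send_rows([
  {"dx": 0, "dy": 0, "dz": 30, "rx": 0, "ry": 0, "rz": 0},
  {"dx": 0, "dy": 0, "dz": 65, "rx": 0, "ry": 0, "rz": 0},
  {"dx": 0, "dy": 0, "dz": 100, "rx": 0, "ry": 0, "rz": 0},
  {"dx": 0, "dy": 0, "dz": 135, "rx": 0, "ry": 0, "rz": 0},
  {"dx": 0, "dy": 0, "dz": 160, "rx": 0, "ry": 0, "rz": 0},
])

```text
clock: 18.35
tcp_pos: [0.3935, 0.3268, 0.2223]
orientation: [0.281, 3.126, 0.005]
contact_force: [0.4, 0.7, -0.3]
grip_width: 0.0599
gripper_force: 0.0
```

```bash
python3 - <<'E'
from h import *
o=r.get_obs();print(o['tcp_pos'])
d=cam('wrist'); press(d)
cv2.imwrite('pics/w7.png',d['frame'])
d=cam('top'); print(*blocks(d,.016,.031,(.38,.7,-.4,.1)),sep='\n')
E
```

```text
[0.39348859 0.3268432  0.22230423]
base [(np.int32(3923), 501.4, 344.5, 189, 46, -10.0, np.float64(9.9)), (np.int32(3615), 488.7, 270.1, 190, 45, -10.5, np.float64(9.7)), (np.int32(1119), 308.3, 396.8, 67, 16, 89.6, np.float64(9.7)), (np.int32(340), 308.1, 341.8, 19, 16, -89.9, np.float64(9.6)), (np.int32(259), 368.0, 226.0, 52, 28, 27.4, np.float64(11.0))]
full [(np.int32(17629), 482.1, 309.9, 229, 120, -10.4, np.float64(50.3))]
blk [(np.int32(1775), 484.9, 328.6, 111, 19, -10.7, np.float64(54.4)), (np.int32(1645), 474.7, 292.2, 103, 18, -10.3, np.float64(54.3)), (np.int32(120), 545.2, 262.1, 30, 11, -11.8, np.float64(52.7))]
arm>62 [(np.int32(5159), 471.8, 299.3, 211, 63, -6.2, np.float64(72.4)), (np.int32(104), 302.3, 410.0, 8, 4, 87.8, np.float64(80.7)), (np.int32(79), 302.1, 374.1, 7, 4, 89.5, np.float64(81.2))]
red [(np.int32(1562), 398.9, 325.4, 60, 24, -8.4, np.float64(75.5))]
(664.7, -6.1, 96, 69, 'yaw', -89.8, 'z', np.float64(24.6), 'bgr', array([131.5,  69. ,  45. ]))
(609.1, -153.4, 98, 94, 'yaw', -45.4, 'z', np.float64(24.2), 'bgr', array([126. ,  67. ,  45.5]))
(578.4, -316.7, 98, 93, 'yaw', -87.9, 'z', np.float64(24.3), 'bgr', array([125.,  67.,  48.]))
(469.4, -161.4, 111, 57, 'yaw', 2.3, 'z', np.float64(24.4), 'bgr', array([70., 83., 88.]))
(446.8, -309.7, 111, 57, 'yaw', -14.4, 'z', np.float64(24.3), 'bgr', array([70., 81., 91.]))
```

View pics/w7.png

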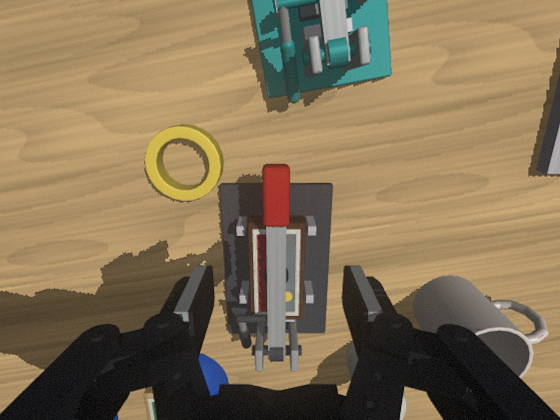

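The arm is down on the dark block with the handle level at (277,195). On to pale1.

send_rows([
  {"dx": 10, "dy": -36, "dz": 0, "rx": 0, "ry": 0, "rz": 3},
  {"dx": 18, "dy": -74, "dz": 0, "rx": 0, "ry": 0, "rz": 6},
  {"dx": 26, "dy": -112, "dz": 0, "rx": 0, "ry": 0, "rz": 9},
  {"dx": 34, "dy": -150, "dz": 0, "rx": 0, "ry": 0, "rz": 13},
  {"dx": 42, "dy": -188, "dz": 0, "rx": 0, "ry": 0, "rz": 13},
], jaw=80)

```text
clock: 18.87
tcp_pos: [0.4343, 0.1362, 0.2182]
orientation: [0.082, -3.14, 0.0]
contact_force: [0.7, 0.4, 0.0]
grip_width: 0.0799
gripper_force: 0.0
```

send_rows([
  {"dx": 8, "dy": -38, "dz": 0, "rx": 0, "ry": 0, "rz": 0},
  {"dx": 16, "dy": -76, "dz": 0, "rx": 0, "ry": 0, "rz": 0},
  {"dx": 24, "dy": -114, "dz": 0, "rx": 0, "ry": 0, "rz": 0},
  {"dx": 30, "dy": -152, "dz": 0, "rx": 0, "ry": 0, "rz": 0},
  {"dx": 33, "dy": -190, "dz": 0, "rx": 0, "ry": 0, "rz": 0},
])

```text
clock: 19.28
tcp_pos: [0.4676, -0.0539, 0.2183]
orientation: [-0.076, 3.14, -0.0]
contact_force: [1.1, 0.8, -0.5]
grip_width: 0.0801
gripper_force: 0.0
```

send_rows([
  {"dx": 0, "dy": -38, "dz": -10, "rx": 0, "ry": 0, "rz": 0},
  {"dx": 0, "dy": -76, "dz": -30, "rx": 0, "ry": 0, "rz": 0},
  {"dx": 0, "dy": -105, "dz": -50, "rx": 0, "ry": 0, "rz": 0},
  {"dx": 0, "dy": -112, "dz": -60, "rx": 0, "ry": 0, "rz": 0},
  {"dx": 0, "dy": -112, "dz": -60, "rx": 0, "ry": 0, "rz": 0},
])

```text
clock: 19.7
tcp_pos: [0.4651, -0.1661, 0.1561]
orientation: [0.068, -3.136, 0.001]
contact_force: [-1.3, 0.6, 0.2]
grip_width: 0.0802
gripper_force: 0.0
```

```bash
python3 - <<'E'
from h import *
d=held(.016,.031); print(domes(d))
E
```

```text
clk 19.7 tcp [ 465.1 -166.1  156.1] yaw 2.5 w 0.08018089666878767 F [-1.3  0.6  0.2]
(470.1, -164.0, 110, 56, 'yaw', 2.9, 'z', np.float64(24.5), 'bgr', array([106., 147., 162.]))
[(array([ 0.5804, -0.3201]), np.float64(0.0596), np.float64(0.0411)), (array([ 0.6116, -0.1571]), np.float64(0.0597), np.float64(0.0406)), (array([0.6556, 0.1525]), np.float64(0.0578), np.float64(0.0298)), (array([ 0.6808, -0.0097]), np.float64(0.06), np.float64(0.0403))]
```

send_rows([
  {"dx": 3.5, "dy": 2, "dz": -35, "rx": 0, "ry": 0, "rz": 0},
  {"dx": 3.5, "dy": 2, "dz": -70, "rx": 0, "ry": 0, "rz": 0},
  {"dx": 3.5, "dy": 2, "dz": -105, "rx": 0, "ry": 0, "rz": 0},
  {"dx": 3.5, "dy": 2, "dz": -125, "rx": 0, "ry": 0, "rz": 0},
  {"dx": 3.5, "dy": 2, "dz": -134, "rx": 0, "ry": 0, "rz": 0},
])

```text
clock: 20.17
tcp_pos: [0.4702, -0.159, 0.0226]
orientation: [0.081, -3.138, -0.003]
contact_force: [-0.1, 0.9, 0.7]
grip_width: 0.0798
gripper_force: 0.0
```

send_rows([
  {"dx": 0, "dy": 0, "dz": -7, "rx": 0, "ry": 0, "rz": 0},
  {"dx": 0, "dy": 0, "dz": -7, "rx": 0, "ry": 0, "rz": 0},
])

```text
clock: 20.33
tcp_pos: [0.4714, -0.1606, 0.0176]
orientation: [-0.079, 3.141, 0.001]
contact_force: [-0.5, 0.5, 1.0]
grip_width: 0.0804
gripper_force: 0.0
```

send_rows([
  {"dx": 0, "dy": 0, "dz": 0, "rx": 0, "ry": 0, "rz": 0},
  {"dx": 0, "dy": 0, "dz": 0, "rx": 0, "ry": 0, "rz": 0},
  {"dx": 0, "dy": 0, "dz": 0, "rx": 0, "ry": 0, "rz": 0},
  {"dx": 0, "dy": 0, "dz": 0, "rx": 0, "ry": 0, "rz": 0},
  {"dx": 0, "dy": 0, "dz": 0, "rx": 0, "ry": 0, "rz": 0},
], jaw=45, newtons=40)

```text
clock: 20.75
tcp_pos: [0.4721, -0.1618, 0.0193]
orientation: [-0.076, 3.138, -0.0]
contact_force: [-2.3, 0.7, 6.9]
grip_width: 0.055
gripper_force: 42.2
```

send_rows([
  {"dx": 0, "dy": 0, "dz": 20, "rx": 0, "ry": 0, "rz": 0},
  {"dx": 0, "dy": 0, "dz": 55, "rx": 0, "ry": 0, "rz": 0},
  {"dx": 10, "dy": 0, "dz": 90, "rx": 0, "ry": 0, "rz": 0},
  {"dx": 40, "dy": 2, "dz": 100, "rx": 0, "ry": 0, "rz": 0},
  {"dx": 75, "dy": 5, "dz": 100, "rx": 0, "ry": 0, "rz": 0},
])

```text
clock: 21.17
tcp_pos: [0.5475, -0.158, 0.1226]
orientation: [-0.072, 3.134, -0.001]
contact_force: [1.8, 0.4, -0.9]
grip_width: 0.0552
gripper_force: 43.6
```

send_rows([
  {"dx": 30, "dy": 2, "dz": 0, "rx": 0, "ry": 0, "rz": 0},
  {"dx": 55, "dy": 2, "dz": 0, "rx": 0, "ry": 0, "rz": 0},
  {"dx": 65, "dy": 2, "dz": -10, "rx": 0, "ry": 0, "rz": 0},
  {"dx": 65, "dy": 2, "dz": -20, "rx": 0, "ry": 0, "rz": 0},
  {"dx": 65, "dy": 2, "dz": -20, "rx": 0, "ry": 0, "rz": 0},
])

```text
clock: 21.58
tcp_pos: [0.6094, -0.1542, 0.0959]
orientation: [0.077, -3.137, -0.001]
contact_force: [-1.0, -0.1, -1.1]
grip_width: 0.0549
gripper_force: 43.6
```

```bash
python3 - <<'E'
from h import *
z=r.get_obs()['tcp_pos'][2]; d=held(z-.004,z+.02)
E
```

```text
clk 21.5833 tcp [ 609.4 -154.2   95.9] yaw 2.8 w 0.05494713667253944 F [-1.  -0.1 -1.1]
(607.4, -154.3, 111, 83, 'yaw', 2.7, 'z', np.float64(101.1), 'bgr', array([ 89., 103., 163.]))
```

send_rows([
  {"dx": 4, "dy": -2.5, "dz": -10, "rx": 0, "ry": 0, "rz": 0},
  {"dx": 4, "dy": -2.5, "dz": -22, "rx": 0, "ry": 0, "rz": 0},
  {"dx": 4, "dy": -2.5, "dz": -30, "rx": 0, "ry": 0, "rz": 0},
  {"dx": 4, "dy": -2.5, "dz": -30, "rx": 0, "ry": 0, "rz": 0},
  {"dx": 4, "dy": -2.5, "dz": -30, "rx": 0, "ry": 0, "rz": 0},
])

```text
clock: 22.05
tcp_pos: [0.614, -0.1571, 0.0667]
orientation: [0.076, -3.139, -0.001]
contact_force: [0.4, -0.7, -0.7]
grip_width: 0.0551
gripper_force: 43.6
```

```bash
python3 - <<'E'
from h import *
z=r.get_obs()['tcp_pos'][2]; d=held(z-.004,z+.012)
E
```

```text
clk 22.05 tcp [ 614.  -157.1   66.7] yaw 2.8 w 0.05511339814723352 F [ 0.4 -0.7 -0.7]
(611.7, -157.0, 110, 82, 'yaw', 2.7, 'z', np.float64(71.8), 'bgr', array([ 89., 105., 160.]))
```

Centred over the crown. I still have about 7 mm to go down.

send_rows([
  {"dx": 0, "dy": 0, "dz": -3, "rx": 0, "ry": 0, "rz": 0},
  {"dx": 0, "dy": 0, "dz": -6, "rx": 0, "ry": 0, "rz": 0},
  {"dx": 0, "dy": 0, "dz": -7, "rx": 0, "ry": 0, "rz": 0},
  {"dx": 0, "dy": 0, "dz": -7, "rx": 0, "ry": 0, "rz": 0},
  {"dx": 0, "dy": 0, "dz": -7, "rx": 0, "ry": 0, "rz": 0},
])

```text
clock: 22.52
tcp_pos: [0.6149, -0.1572, 0.0606]
orientation: [0.076, -3.141, -0.0]
contact_force: [0.5, 1.2, 0.1]
grip_width: 0.0548
gripper_force: 43.6
```

```bash
python3 - <<'E'
from h import *
z=r.get_obs()['tcp_pos'][2]; d=held(z-.004,z+.012)
E
```

```text
clk 22.5167 tcp [ 614.9 -157.2   60.6] yaw 2.8 w 0.054772472946840726 F [0.5 1.2 0.1]
(612.6, -157.2, 110, 82, 'yaw', 2.4, 'z', np.float64(65.7), 'bgr', array([ 89., 105., 159.]))
```

send_rows([
  {"dx": -1, "dy": 0, "dz": -0.5, "rx": 0, "ry": 0, "rz": 0},
  {"dx": -1, "dy": 0, "dz": -1.2, "rx": 0, "ry": 0, "rz": 0},
  {"dx": -1, "dy": 0, "dz": -1.2, "rx": 0, "ry": 0, "rz": 0},
])

```text
clock: 22.82
tcp_pos: [0.6138, -0.1572, 0.0594]
orientation: [0.076, -3.141, -0.0]
contact_force: [-0.6, 1.0, -1.2]
grip_width: 0.055
gripper_force: 43.6
```

send_rows([
  {"dx": 0, "dy": 0, "dz": 0, "rx": 0, "ry": 0, "rz": 0},
  {"dx": 0, "dy": 0, "dz": 0, "rx": 0, "ry": 0, "rz": 0},
  {"dx": 0, "dy": 0, "dz": 0, "rx": 0, "ry": 0, "rz": 0},
  {"dx": 0, "dy": 0, "dz": 0, "rx": 0, "ry": 0, "rz": 0},
], jaw=80)

```text
clock: 23.15
tcp_pos: [0.614, -0.1572, 0.0595]
orientation: [-0.076, 3.14, -0.0]
contact_force: [0.6, 0.6, 0.1]
grip_width: 0.0799
gripper_force: 0.0
```

send_rows([
  {"dx": 0, "dy": 0, "dz": 15, "rx": 0, "ry": 0, "rz": 0},
  {"dx": 0, "dy": 0, "dz": 40, "rx": 0, "ry": 0, "rz": 0},
  {"dx": 0, "dy": 0, "dz": 75, "rx": 0, "ry": 0, "rz": 0},
  {"dx": 0, "dy": 0, "dz": 110, "rx": 0, "ry": 0, "rz": 0},
  {"dx": 0, "dy": 0, "dz": 110, "rx": 0, "ry": 0, "rz": 0},
])

```text
clock: 23.57
tcp_pos: [0.6179, -0.1587, 0.1768]
orientation: [-0.075, 3.129, -0.003]
contact_force: [-0.1, -0.7, 1.0]
grip_width: 0.0797
gripper_force: 0.0
```

```bash
python3 - <<'E'
from h import *
d=held(.045,.08); tilt(d,(.6115,-.157)); print(*blocks(d,.016,.031,(.38,.53,-.4,.1)))
d=cam('top'); print(*blocks(d,.016,.031,(.36,.53,-.4,.1)))
E
```

```text
clk 23.5667 tcp [ 617.9 -158.7  176.8] yaw 2.7 w 0.07971748476066745 F [-0.1 -0.7  1. ]
(611.4, -156.9, 109, 56, 'yaw', 2.8, 'z', np.float64(64.4), 'bgr', array([108., 150., 167.]))
tilt [ 0.001 -0.001  1.   ] mean [ 0.6084 -0.1571  0.0645] n 8776 res 0.0008
(485.5, -321.2, 58, 32, 'yaw', 75.7, 'z', np.float64(23.9), 'bgr', array([75., 86., 92.]))
(446.6, -309.7, 110, 57, 'yaw', -14.3, 'z', np.float64(24.7), 'bgr', array([57., 74., 80.]))
```

send_rows([
  {"dx": -28, "dy": -26, "dz": 0, "rx": 0, "ry": 0, "rz": -4},
  {"dx": -56, "dy": -52, "dz": 0, "rx": 0, "ry": 0, "rz": -8},
  {"dx": -84, "dy": -78, "dz": 0, "rx": 0, "ry": 0, "rz": -13},
  {"dx": -112, "dy": -104, "dz": 0, "rx": 0, "ry": 0, "rz": -17},
  {"dx": -140, "dy": -130, "dz": 0, "rx": 0, "ry": 0, "rz": -17},
])

```text
clock: 24.08
tcp_pos: [0.4715, -0.2875, 0.1678]
orientation: [-0.394, -3.114, -0.001]
contact_force: [0.4, -0.8, 0.3]
grip_width: 0.0803
gripper_force: 0.0
```

send_rows([
  {"dx": -20, "dy": -20, "dz": -5, "rx": 0, "ry": 0, "rz": 0},
  {"dx": -26, "dy": -25, "dz": -15, "rx": 0, "ry": 0, "rz": 0},
  {"dx": -26, "dy": -25, "dz": -15, "rx": 0, "ry": 0, "rz": 0},
  {"dx": -26, "dy": -25, "dz": -15, "rx": 0, "ry": 0, "rz": 0},
])

```text
clock: 24.42
tcp_pos: [0.4474, -0.3112, 0.1531]
orientation: [-0.389, -3.115, -0.002]
contact_force: [0.1, 0.6, 0.2]
grip_width: 0.0802
gripper_force: 0.0
```

```bash
python3 - <<'E'
from h import *
d=held(.016,.031); print(domes(d))
E
```

```text
clk 24.4167 tcp [ 447.4 -311.2  153.1] yaw -14.2 w 0.08024281549916408 F [0.1 0.6 0.2]
(447.5, -312.0, 110, 56, 'yaw', -14.7, 'z', np.float64(24.4), 'bgr', array([125., 137., 135.]))
(539.3, -320.2, 69, 16, 'yaw', -90.0, 'z', np.float64(21.8), 'bgr', array([175.,  92.,  57.]))
[(array([ 0.6094, -0.1568]), np.float64(0.058), np.float64(0.0236)), (array([ 0.5805, -0.3202]), np.float64(0.0597), np.float64(0.0413)), (array([ 0.6122, -0.1574]), np.float64(0.0598), np.float64(0.0349))]
```

send_rows([
  {"dx": 0, "dy": -1, "dz": -35, "rx": 0, "ry": 0, "rz": -0.5},
  {"dx": 0, "dy": -1, "dz": -70, "rx": 0, "ry": 0, "rz": -0.5},
  {"dx": 0, "dy": -1, "dz": -105, "rx": 0, "ry": 0, "rz": -0.5},
  {"dx": 0, "dy": -1, "dz": -125, "rx": 0, "ry": 0, "rz": -0.5},
  {"dx": 0, "dy": -1, "dz": -132, "rx": 0, "ry": 0, "rz": -0.5},
])

```text
clock: 24.88
tcp_pos: [0.4478, -0.3101, 0.019]
orientation: [-0.396, -3.112, -0.004]
contact_force: [-0.1, 1.5, 0.7]
grip_width: 0.0797
gripper_force: 0.0
```

send_rows([
  {"dx": 0, "dy": 0, "dz": -5, "rx": 0, "ry": 0, "rz": 0},
  {"dx": 0, "dy": 0, "dz": -5, "rx": 0, "ry": 0, "rz": 0},
])

```text
clock: 25.05
tcp_pos: [0.4489, -0.3125, 0.0172]
orientation: [0.4, 3.116, 0.0]
contact_force: [-0.5, -0.5, -0.8]
grip_width: 0.08
gripper_force: 0.0
```

send_rows([
  {"dx": 0, "dy": 0, "dz": 0, "rx": 0, "ry": 0, "rz": 0},
  {"dx": 0, "dy": 0, "dz": 0, "rx": 0, "ry": 0, "rz": 0},
  {"dx": 0, "dy": 0, "dz": 0, "rx": 0, "ry": 0, "rz": 0},
  {"dx": 0, "dy": 0, "dz": 0, "rx": 0, "ry": 0, "rz": 0},
  {"dx": 0, "dy": 0, "dz": 0, "rx": 0, "ry": 0, "rz": 0},
], jaw=45)

```text
clock: 25.47
tcp_pos: [0.4491, -0.3137, 0.019]
orientation: [0.402, 3.113, -0.001]
contact_force: [-0.2, 0.7, 6.9]
grip_width: 0.055
gripper_force: 42.8
```

send_rows([
  {"dx": 0, "dy": 0, "dz": 20, "rx": 0, "ry": 0, "rz": 0},
  {"dx": 0, "dy": 0, "dz": 55, "rx": 0, "ry": 0, "rz": 0},
  {"dx": 10, "dy": 0, "dz": 90, "rx": 0, "ry": 0, "rz": 0},
  {"dx": 40, "dy": -2, "dz": 100, "rx": 0, "ry": 0, "rz": 0},
  {"dx": 75, "dy": -5, "dz": 100, "rx": 0, "ry": 0, "rz": 0},
])

```text
clock: 25.88
tcp_pos: [0.5239, -0.32, 0.1224]
orientation: [0.406, 3.109, -0.003]
contact_force: [1.5, -0.1, -0.9]
grip_width: 0.0552
gripper_force: 43.3
```

send_rows([
  {"dx": 30, "dy": -2, "dz": 0, "rx": 0, "ry": 0, "rz": 0},
  {"dx": 50, "dy": -3, "dz": 0, "rx": 0, "ry": 0, "rz": 0},
  {"dx": 58, "dy": -3, "dz": -10, "rx": 0, "ry": 0, "rz": 0},
  {"dx": 58, "dy": -3, "dz": -20, "rx": 0, "ry": 0, "rz": 0},
  {"dx": 58, "dy": -3, "dz": -20, "rx": 0, "ry": 0, "rz": 0},
])

```text
clock: 26.3
tcp_pos: [0.5781, -0.3203, 0.0944]
orientation: [-0.402, -3.11, -0.002]
contact_force: [-1.2, 0.6, -1.7]
grip_width: 0.055
gripper_force: 43.3
```

```bash
python3 - <<'E'
from h import *
z=r.get_obs()['tcp_pos'][2]; d=held(z-.004,z+.02)
E
```

```text
clk 26.3 tcp [ 578.1 -320.3   94.4] yaw -14.7 w 0.054975162666680184 F [-1.2  0.6 -1.7]
(575.7, -319.2, 110, 82, 'yaw', -14.6, 'z', np.float64(99.7), 'bgr', array([103., 116., 119.]))
```

send_rows([
  {"dx": 4, "dy": -1, "dz": -10, "rx": 0, "ry": 0, "rz": 0},
  {"dx": 4, "dy": -1, "dz": -22, "rx": 0, "ry": 0, "rz": 0},
  {"dx": 4, "dy": -1, "dz": -30, "rx": 0, "ry": 0, "rz": 0},
  {"dx": 4, "dy": -1, "dz": -32, "rx": 0, "ry": 0, "rz": 0},
  {"dx": 4, "dy": -1, "dz": -32, "rx": 0, "ry": 0, "rz": 0},
])

```text
clock: 26.77
tcp_pos: [0.5838, -0.3219, 0.0641]
orientation: [-0.403, -3.113, -0.001]
contact_force: [-0.2, -0.9, -1.5]
grip_width: 0.0549
gripper_force: 43.3
```

send_rows([
  {"dx": 0, "dy": 0, "dz": -1, "rx": 0, "ry": 0, "rz": 0},
  {"dx": 0, "dy": 0, "dz": -1, "rx": 0, "ry": 0, "rz": 0},
])

```text
clock: 26.93
tcp_pos: [0.585, -0.3224, 0.0646]
orientation: [0.403, 3.115, -0.0]
contact_force: [-0.0, -0.8, -0.6]
grip_width: 0.0552
gripper_force: 43.3
```

```bash
python3 - <<'E'
from h import *
z=r.get_obs()['tcp_pos'][2]; d=held(z-.004,z+.012)
E
```

```text
clk 26.9333 tcp [ 585.  -322.4   64.6] yaw -14.7 w 0.05522899297454661 F [-0.  -0.8 -0.6]
(582.6, -321.3, 110, 82, 'yaw', -14.8, 'z', np.float64(69.9), 'bgr', array([105., 116., 122.]))
```

send_rows([
  {"dx": -1, "dy": 0.5, "dz": -2, "rx": 0, "ry": 0, "rz": 0},
  {"dx": -2, "dy": 1, "dz": -4, "rx": 0, "ry": 0, "rz": 0},
  {"dx": -2, "dy": 1, "dz": -5, "rx": 0, "ry": 0, "rz": 0},
  {"dx": -2, "dy": 1, "dz": -5, "rx": 0, "ry": 0, "rz": 0},
  {"dx": -2, "dy": 1, "dz": -5, "rx": 0, "ry": 0, "rz": 0},
])

```text
clock: 27.4
tcp_pos: [0.5829, -0.3212, 0.0594]
orientation: [-0.402, -3.116, -0.0]
contact_force: [-0.3, 1.0, -1.1]
grip_width: 0.0549
gripper_force: 43.4
```

```bash
python3 - <<'E'
from h import *
z=r.get_obs()['tcp_pos'][2]; d=held(z-.004,z+.012)
E
```

```text
clk 27.4 tcp [ 582.9 -321.2   59.4] yaw -14.7 w 0.05485409638827953 F [-0.3  1.  -1.1]
(580.5, -320.3, 110, 82, 'yaw', -14.9, 'z', np.float64(64.6), 'bgr', array([104., 115., 121.]))
```

Centred and down on the crown. Releasing, then a final check of everything.

send_rows([
  {"dx": 0, "dy": 0, "dz": 0, "rx": 0, "ry": 0, "rz": 0},
  {"dx": 0, "dy": 0, "dz": 0, "rx": 0, "ry": 0, "rz": 0},
  {"dx": 0, "dy": 0, "dz": 0, "rx": 0, "ry": 0, "rz": 0},
  {"dx": 0, "dy": 0, "dz": 0, "rx": 0, "ry": 0, "rz": 0},
], jaw=80)

```text
clock: 27.78
tcp_pos: [0.583, -0.3213, 0.0596]
orientation: [0.402, 3.115, -0.0]
contact_force: [-0.0, -0.3, 0.9]
grip_width: 0.0801
gripper_force: 0.0
```

send_rows([
  {"dx": 0, "dy": 0, "dz": 15, "rx": 0, "ry": 0, "rz": 0},
  {"dx": 0, "dy": 0, "dz": 40, "rx": 0, "ry": 0, "rz": 0},
  {"dx": 0, "dy": 0, "dz": 75, "rx": 0, "ry": 0, "rz": 0},
  {"dx": 0, "dy": 0, "dz": 115, "rx": 0, "ry": 0, "rz": 0},
  {"dx": -30, "dy": 0, "dz": 140, "rx": 0, "ry": 0, "rz": 0},
])

```text
clock: 28.2
tcp_pos: [0.5589, -0.3205, 0.2045]
orientation: [0.394, 3.108, -0.003]
contact_force: [0.6, 0.9, 1.6]
grip_width: 0.08
gripper_force: 0.0
```

send_rows([
  {"dx": -35, "dy": 0, "dz": 20, "rx": 0, "ry": 0, "rz": 0},
  {"dx": -50, "dy": 0, "dz": 40, "rx": 0, "ry": 0, "rz": 0},
  {"dx": -50, "dy": 0, "dz": 40, "rx": 0, "ry": 0, "rz": 0},
  {"dx": -50, "dy": 0, "dz": 40, "rx": 0, "ry": 0, "rz": 0},
  {"dx": -50, "dy": 0, "dz": 40, "rx": 0, "ry": 0, "rz": 0},
])

```text
clock: 28.62
tcp_pos: [0.5036, -0.3206, 0.2397]
orientation: [0.401, 3.115, 0.001]
contact_force: [0.6, -0.1, -0.6]
grip_width: 0.0801
gripper_force: 0.0
```

```bash
python3 - <<'E'
from h import *
d=cam('wrist'); tilt(d,(.5805,-.32))
d=cam('scene'); press(d)
for c in [(.6555,.153),(.611,-.158),(.58,-.321)]: tilt(d,c)
print(*blocks(d,.045,.08,(.45,.75,-.45,.22)),sep='\n'); print(*blocks(d,.016,.031,(.3,.56,-.45,.25)),sep='\n')
cv2.imwrite('pics/final.png',d['frame'])
E
```

```text
tilt [ 0.01  -0.007  1.   ] mean [ 0.5779 -0.3197  0.0645] n 4605 res 0.0008
base [(np.int32(971), 472.9, 276.1, 226, 193, -9.4, np.float64(9.6)), (np.int32(60), 309.8, 398.2, 63, 18, -88.3, np.float64(9.7)), (np.int32(48), 342.5, 240.6, 50, 24, 73.7, np.float64(10.9))]
full [(np.int32(2388), 430.1, 286.0, 324, 209, -15.3, np.float64(20.7))]
blk [(np.int32(136), 463.1, 293.6, 86, 22, -12.5, np.float64(54.2)), (np.int32(109), 483.0, 330.0, 113, 15, -10.5, np.float64(53.9)), (np.int32(63), 534.3, 269.3, 52, 21, -44.8, np.float64(54.2))]
arm>62 [(np.int32(489), 471.4, 297.9, 212, 62, -5.8, np.float64(71.7)), (np.int32(28), 632.4, 378.2, 19, 13, -86.4, np.float64(87.1))]
red [(np.int32(78), 395.7, 322.3, 54, 23, -13.8, np.float64(74.7))]
tilt [ 0.014 -0.021  1.   ] mean [0.6569 0.1526 0.0641] n 583 res 0.0022
tilt [0.004 0.009 1.   ] mean [ 0.6123 -0.1577  0.0639] n 579 res 0.0018
tilt [0.018 0.016 1.   ] mean [ 0.5819 -0.3194  0.0634] n 610 res 0.0025
(581.2, -320.9, 113, 57, 'yaw', -14.7, 'z', np.float64(63.1), 'bgr', array([ 84.,  99., 104.]))
(611.6, -157.8, 114, 56, 'yaw', 2.9, 'z', np.float64(63.6), 'bgr', array([ 99., 129., 148.]))
(656.1, 153.8, 112, 57, 'yaw', -10.8, 'z', np.float64(63.8), 'bgr', array([ 95., 108., 110.]))
(485.6, -438.4, 99, 30, 'yaw', -5.0, 'z', np.float64(28.3), 'bgr', array([29., 49., 65.]))
```

View pics/final.png

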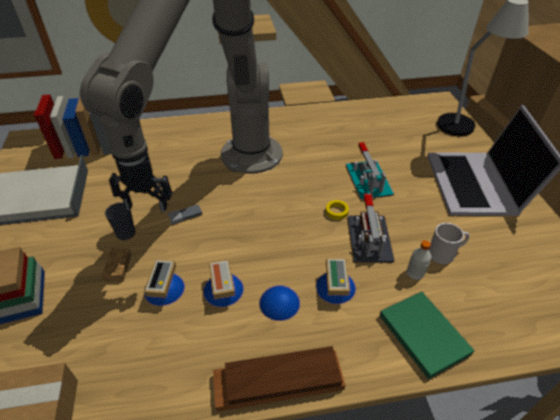

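The scene shows three pale blocks level on their domes, at (162,278), (222,282) and (337,277). The press is shut on the dark block at (370,230), and no pale blocks are left on the desk.

```bash
python3 -c "
from bench import r
print(r.hand_in())"
```

```text
the job is handed in; nothing more can be done
None
```

The job is handed in: before hand-in, all three pale blocks measured level and centred on their own stands, and the dark walnut block was in the press with the arm shut on it; the hand-in call returned no verdict.

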